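Find the lean on an uneven stud with the angle gauge

TASK

A strut is to be glued at a lean on the uneven top of the stud: pull the drawer out to its stop, lift the angle gauge out of it by its wooden grip and set the middle of its sole squarely across the rounded crown of the stud. Keeping the sole resting on the crown, rock the gauge sideways until its swinging pointer settles on the black mark tab on its rim, and finish while still gripping it like that, steady and lightly pressed on the crown, the drawer left open. Leave the pipe tee, the jar and the timber offcut where they are.

Things in the scene. Friction and masses are not known exactly. Their poses are not given: they have to be found in the camera images.
- drawer (a joint): The single drawer of the small plywood drawer unit standing on the table (unit 220 x 220 mm in plan, 180 mm high, closed on top, fixed). 0 = shut, 0.15 m = at its stop, fully out. It slides level towards the robot's side along the -x axis of drawer_handle with about 1.5 N of friction. It may start a little open.
- drawer_handle (a point): Middle of the drawer's steel bar handle: round bar about 10 mm thick, 100 mm long, level, along this frame's y; 35 mm in front of the drawer front's outer face, 150 mm above the table, 30 mm below the unit's top. x points into the unit (the drawer opens along -x), z up. The drawer front is 12 mm thick and its top is 174 mm above the table.
- gauge_grip (a point): Centre of the gauge's wooden grip block: 24 mm along y, 30 mm along x, 40 mm high (z); grip it from above, best across y, which leaves the dial in view. The gauge starts upright in the drawer, sole 18 mm above the table, this point 59 to 94 mm behind the drawer front's outer face, under the unit's top while the drawer is shut, its x roughly along the x of drawer_handle.
- gauge: The loose angle gauge (about 0.38 kg, 140 mm high), origin at the middle of the underside of its steel sole, which is 130 mm long (y) x 80 mm (x) x 10 mm; z up. Wooden grip at x = -25 mm; upright white dial plate, 70 mm wide, at x = +24 mm with a curved rim on top. The pointer swings in front of the plate, at its +x side.
- gauge_sole (a point): Middle of the flat underside of the gauge's sole: from gauge_grip 25 mm along the gauge's +x and 106 mm down. Same axes.
- pointer (a joint): Angle of the swinging pointer about the gauge's x axis, rad (pin 75 mm above the sole; heavy bob below, arm of 58 mm upwards); 0 = square to the sole, positive = its top leans to the gauge's -y. It swings freely and hangs plumb after about 1 s at rest, so turning the gauge by an angle a about its own +x axis changes this by -a: lowering the +y end makes it grow.
- mark (a joint): Angle of the mark tab, measured like pointer (0.15 to 0.30 rad, on the -y half of the rim, different each time, stiff, does not move by itself). The pointer is on the mark when pointer equals mark.
- pointer_tip (a point): The flag at the top of the dark steel pointer, 58 mm above its pin: 14 mm long along x, 4 mm wide, moving just in front of the white rim; seen from above.
- mark_point (a point): Where the pointer's flag must come: straight in front (+x) of the middle of the black mark tab, 5 mm wide and 17 mm long along x, that sits on top of the white rim, 58 mm from the pin. On the mark, flag and tab lie in one line along x and the distance from pointer_tip to this point is 0.
- stud: The uneven stud: a timber joist offcut (90 x 88 mm) fixed on a 120 x 120 x 12 mm ply base, 100 mm high in all, origin at the centre of its underside. On top a rounded crown runs along its x over 90 mm; beside it the shoulders are 28 mm (+y) and 23 mm (-y) lower than the crown.
- stud_crown (a point): Middle of the crown's top line, 100 mm above the table. The crown is a round of 24 mm radius whose axis runs along this frame's x, 24 mm below this point; z up. The gauge belongs across it, gauge x along this x (either way round).
- tee: Bystander: white plastic pipe tee, 70 mm, lying on the table between robot and stud. Leave alone.
- jar: Bystander: white closed jar, 60 mm across, 80 mm high, beyond the stud. Leave alone.
- offcut: Bystander: small timber offcut, 90 x 45 x 30 mm, on the robot's right. Leave alone.

How it is judged:
By the outcome, as a careful person would: the job done as asked, in the order asked, and still so for the second after the job is handed in, while the arm keeps its last pose, push and grip.
It also fails if it takes over 64 s, if anything falls off the work surface, if the arm or the gripper's body presses on something with over 40 N, if the wrist force passes 120 N, or if a joint passes its speed limit or range.

ROBOT

A 6-joint arm with a two-finger parallel gripper is mounted at the origin on the work surface. World frame = base frame: x ahead of the robot, y to its left, z up, the work surface at z = 0. Lengths are in m, angles in rad, forces in N, time in s.
With the tool pointing down it reaches from about 0.375 to 0.9 m from the base axis. Payload 3.1 kg.
Tool frame: the origin (TCP) lies at the very end of the fingers, on their centre line; the grasp point (between the pads) lies 19 mm behind it; z points along the fingers, y is the direction in which the jaws open and shut (so a half turn about z gives the same grasp; the last joint's range is limited). The gripper opens to 85 mm and grips with 20 to 120 N. Pads are 22 mm wide; open, the fingers measure 114 mm over their backs; the gripper's body (76 mm by 85 mm) begins 54 mm behind the grasp point. The pads swing forward as they close: fully open they stand 13 mm farther back than shut.
Start: joints at [1.125, 0.527, 1.433, -0, 1.181, -0.178], TCP at [0.165, 0.603, 0.231] pointing down, gripper open.
Joint ranges: [-3.08, 3.08], [-0.75, 2.2], [0.22, 2.44], [-1.43, 4.57], [0, 2.65], [-2.85, 2.85]. Speed limits (rad/s): [2.79, 2.79, 3.14, 3.14, 3.14, 3.14].

INTERFACE

Orientations are given as a unit quaternion [x, y, z, w].
In Python, from station import * gives the robot as it stands.
- The arm moves only by the tool jog_arm, never from a script. Its argument "motion" is a list of rows, each a list of 5 numbers: the shift along the world's x, y, z in cm, then the turn about the world's z in degrees, then the closure in counts, from 0 (fully open) to 255 (shut). In form: [[tx, ty, tz, yaw, jaw], ...]. A call has 1 to 10 rows; each row shifts and turns the pose as measured when the row begins; what a row does not reach is not made up. A row lasts 1/12 s, in which the tool goes at most 41.7 mm and 7.16 degrees, less where a joint would pass 70% of its speed; a pose out of reach is approached as far as the arm can. A call with a gripper value outside its range is refused whole. The fingers move at their own pace and stop on an object; "squeeze" is the grip in N (left out, the last holds). Time passes only in rows, so rows that do not move let the fingers close. It gives the time, the measured TCP pose, the force and the opening at its end, in the units of the state.
- sense(): the state, without advancing time (a new reading comes with each control period).
- snapshot(name): name is "side" or "top"; returns a dict with "img" (384x512x3 uint8, red, green, blue), "depth" (384x512 float32, m along the optical axis (not along the pixel's ray), 0 where there is no reading), "intrinsics" (3x3 intrinsics, pixels), "eye" and "attitude" of the camera in the world. Camera axes: x right, y down, z forward; pixel columns grow to the right and rows downward; lengths in m; the calibration is good to about 2 mm. A picture is of the moment at which its call begins.
- sign_off(): hands the job in, once; it reports no verdict.
The state is a dict: "t": time; "q": joint angles; "qd": joint speeds; "tau": joint torques, N m; "tcp_pos": TCP position; "tool_rot": TCP orientation; "force": force on the tool from outside, world axes, zero at the start; "ft_torque": the same for the moment, N m; "finger_gap": opening from 0.0 (shut) to 1.0 (fully open).
Only numpy, scipy, OpenCV 4.12 (cv2) and the standard library are available. Lean on these libraries where they do the work, as an engineer would, in place of code of your own. Each camera call takes 0.05 s, during which the arm holds its last target.

## Working session

There is one attempt and no reset: what is moved stays moved. The work goes in short steps, Python scripts to look and compute and a tool call to move; the robot and the scene stay as the last step left them, time stands still between calls to the robot, and variables do not carry over. Pictures are saved under pics/ and viewed, and the job is handed in when it is done.

Besides the shell and the picture viewer there is one more tool, called after "Call:" in YAML: its name, and indented under it one key for each argument. jog_arm: Moves the arm, as the interface text tells. Its arguments: {"type":"object","properties":{"motion":{"type":"array","items":{"type":"array","items":{"type":"number"}}},"squeeze":{"type":"number"}},"required":["motion"]}

```bash
ls -la; mkdir -p pics
cat > h.py <<'E'
from station import *
import numpy as np, cv2
from scipy.spatial.transform import Rotation as R
def cam(n):
    s=snapshot(n); att=np.array(s['attitude'],float)
    M=att if att.shape==(3,3) else R.from_quat(att).as_matrix()
    s['M']=M; s['K']=np.array(s['intrinsics']); s['e']=np.array(s['eye']); return s
def px2w(s,u,v,d=None):
    if d is None: d=s['depth'][int(round(v)),int(round(u))]
    K=s['K']; return s['e']+s['M']@(np.array([(u-K[0,2])/K[0,0],(v-K[1,2])/K[1,1],1])*d)
def ray_z(s,u,v,z):
    K=s['K']; r=s['M']@np.array([(u-K[0,2])/K[0,0],(v-K[1,2])/K[1,1],1]); return s['e']+r*(z-s['e'][2])/r[2]
def w2px(s,p):
    c=s['M'].T@(np.array(p)-s['e']); K=s['K']; return np.array([K[0,0]*c[0]/c[2]+K[0,2],K[1,1]*c[1]/c[2]+K[1,2]])
def save(s,f,box=None,k=1):
    im=s['img'][:,:,::-1]
    if box: im=im[box[1]:box[3],box[0]:box[2]]
    if k!=1: im=cv2.resize(im,None,fx=k,fy=k,interpolation=cv2.INTER_CUBIC)
    cv2.imwrite('pics/'+f,im)
E
python3 - <<'E'
from h import *
np.set_printoptions(precision=4,suppress=True)
print(sense())
for n in('side','top'):
    s=cam(n); save(s,n+'0.png'); print(n,s['e'],s['M'],s['K'])
    np.savez('/tmp/'+n+'0.npz',depth=s['depth'],img=s['img'],M=s['M'],K=s['K'],e=s['e'])
E
```

```text
total 12
drwxr-xr-x  3 agent agent 4096 Dec  6 21:47 .
drwxr-xr-x 23 root  root  4096 Dec  6 21:47 ..
drwxr-xr-x  2 agent agent 4096 Dec  6 21:47 pics
{'t': 0.0, 'q': array([ 1.1245,  0.5285,  1.4339, -0.    ,  1.1814, -0.1785]), 'qd': array([-0.0009,  0.0001,  0.0017, -0.0005, -0.0018, -0.0012]), 'tau': array([  0.0002, -44.2347, -17.8026,  -0.0002,   0.0086,  -0.    ]), 'tcp_pos': array([0.165 , 0.6021, 0.2303]), 'tool_rot': array([ 0.1335,  0.9911, -0.001 , -0.0003]), 'force': array([ 0.206 ,  0.724 , -0.0778]), 'ft_torque': array([-0.0329,  0.0574,  0.0371]), 'finger_gap': 1.001108382725943}
side [ 0.2951 -0.0099  1.006 ] [[-0.1056 -0.9431  0.3154]
 [-0.9944  0.0998 -0.0347]
 [ 0.0012 -0.3173 -0.9483]] [[393.585    0.     254.7988]
 [  0.     393.585  180.1867]
 [  0.       0.       1.    ]]
top [ 0.4442 -0.0188  1.2206] [[ 0.0037 -0.9945  0.1051]
 [-1.     -0.0031  0.0056]
 [-0.0052 -0.1051 -0.9944]] [[397.8216   0.     257.9908]
 [  0.     397.8216 184.0982]
 [  0.       0.       1.    ]]
```

View pics/side0.png

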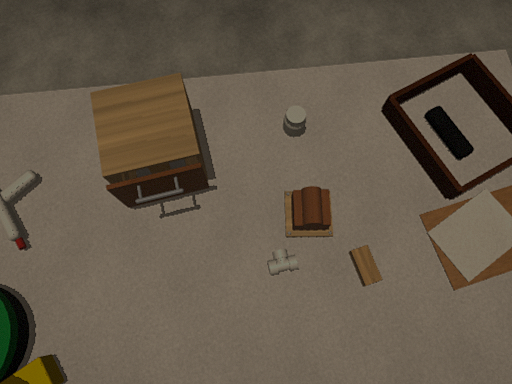

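View pics/top0.png

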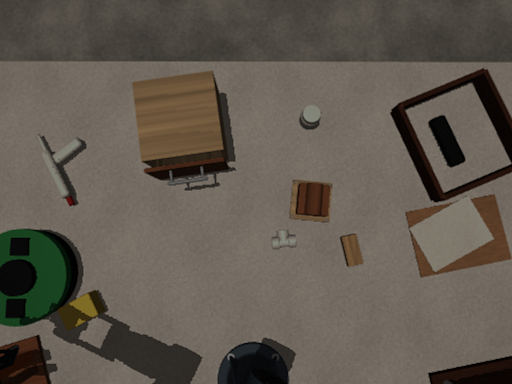

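Run:
```python
from h import *
for n in('side','top'):
    z=dict(np.load(f'/tmp/{n}0.npz')); 
    b={'side':[(85,65,225,225),(270,175,350,245)],'top':[(125,65,240,195),(280,170,340,230)]}[n]
    for i,(bb,k) in enumerate(zip(b,(5,8))):
        im=z['img'][bb[1]:bb[3],bb[0]:bb[2],::-1]; k=min(k,800//im.shape[1],600//im.shape[0])
        im=cv2.convertScaleAbs(im,alpha=1.7)
        im=cv2.resize(im,None,fx=k,fy=k,interpolation=cv2.INTER_CUBIC)
        for x in range(0,im.shape[1],10*k): cv2.putText(im,str(bb[0]+x//k),(x,10),0,.4,(0,255,255),1); cv2.line(im,(x,0),(x,4),(0,255,255),1)
        for y in range(0,im.shape[0],10*k): cv2.putText(im,str(bb[1]+y//k),(0,y+4),0,.4,(0,255,0),1)
        cv2.imwrite(f'pics/{n}0_c{i}.png',im); print(im.shape,k)
```

```text
(480, 420, 3) 3
(560, 640, 3) 8
(520, 460, 3) 4
(480, 480, 3) 8
```

View pics/top0_c0.png

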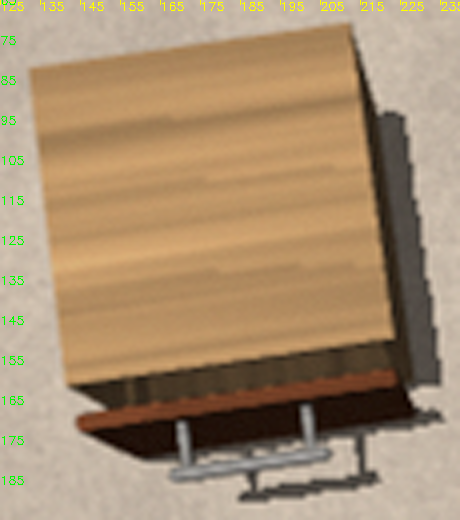

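View pics/top0_c1.png

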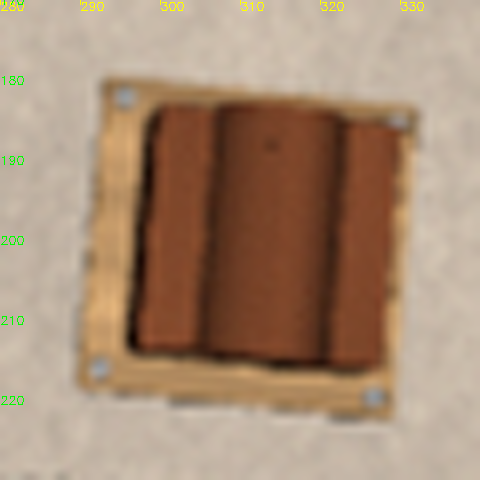

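View pics/side0_c0.png

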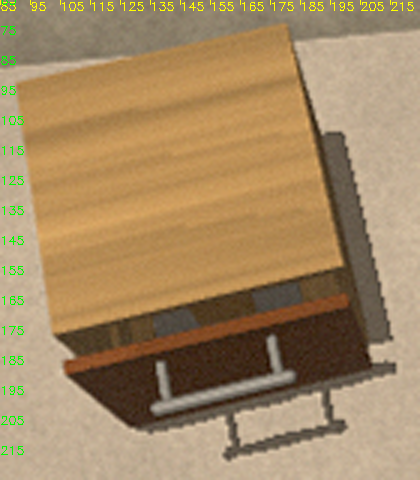

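View pics/side0_c1.png

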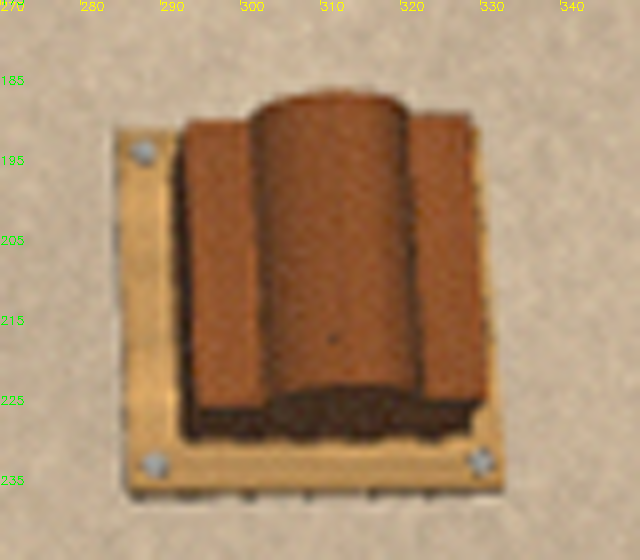

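Run:
```python
from h import *
np.set_printoptions(precision=4,suppress=True)
T=dict(np.load('/tmp/top0.npz')); S=dict(np.load('/tmp/side0.npz'))
def ang(a,b): d=b-a; return np.degrees(np.arctan2(d[1],d[0]))
for nm,s,hp in(('top',T,[(171,475,4,125,65),(329,453,4,125,65)]),('side',S,[(152,408,3,85,65),(295,377,3,85,65)])):
    e=[ray_z(s,p[0]/p[2]+p[3],p[1]/p[2]+p[4],.15) for p in hp]
    print(nm,'handle',e[0],e[1],'mid',(e[0]+e[1])/2,'len',np.linalg.norm(e[1]-e[0]),'dir',ang(e[1],e[0])-90)
    print(px2w(s,hp[0][0]/hp[0][2]+hp[0][3]+ (3),hp[0][1]/hp[0][2]+hp[0][4]))
c=[ray_z(T,x/4+125,y/4+65,.18) for x,y in((30,68),(350,22),(394,338),(68,384))]
print(np.array(c)); print('edges',ang(c[1],c[0])-90,ang(c[2],c[3])-90,ang(c[2],c[1]),ang(c[3],c[0]),np.linalg.norm(c[1]-c[0]))
b=np.array([ray_z(T,x/8+280,y/8+170,.012) for x,y in((104,78),(418,106),(392,420),(80,388))])
print('base',b,b.mean(0),ang(b[1],b[0])-90,ang(b[2],b[3])-90,ang(b[2],b[1]),ang(b[3],b[0]))
b=np.array([ray_z(S,x/8+270,y/8+175,.012) for x,y in((115,128),(505,488),(127,492))])
print('baseS',b,(b[0]+b[1])/2,ang(b[1],b[2])-90,ang(b[2],b[0]))
# crown by depth
for s,nm,bb in((T,'top',(280,170,340,230)),(S,'side',(270,175,350,245))):
    vv,uu=np.mgrid[bb[1]:bb[3],bb[0]:bb[2]]
    d=s['depth'][vv,uu]; K=s['K']
    P=np.stack([(uu-K[0,2])/K[0,0]*d,(vv-K[1,2])/K[1,1]*d,d],-1).reshape(-1,3)@s['M'].T+s['e']
    P=P[d.reshape(-1)>0]
    for lo,hi in((.085,.13),(.06,.085),(.005,.03)):
        q=P[(P[:,2]>lo)&(P[:,2]<hi)]; 
        if len(q)>10:
            r=cv2.minAreaRect((q[:,:2]*1000).astype(np.float32)); print(nm,lo,len(q),q[:,2].max(),r)
    q=P[P[:,2]>.085]
    from scipy.optimize import least_squares
    f=lambda p:[np.hypot((y-p[0]-np.tan(p[1])*(x-.6))*np.cos(p[1]),z-p[2])-.024 for x,y,z in q]
    r=least_squares(f,[q[:,1].mean(),0,.076],loss='soft_l1',f_scale=.002); print('axis y at x=.6, yaw, z',r.x,np.degrees(r.x[1]),'xrange',q[:,0].min(),q[:,0].max())
```

```text
top handle [0.5576 0.2318 0.15  ] [0.5729 0.1249 0.15  ] mid [0.5652 0.1783 0.15  ] len 0.1079423937653648 dir 8.166078865233189
[0.5569 0.2221 0.1568]
side handle [0.5588 0.2309 0.15  ] [0.5719 0.1229 0.15  ] mid [0.5653 0.1769 0.15  ] len 0.10871237895259972 dir 6.890411395939836
[0.5564 0.2227 0.1555]
[[0.8312 0.328  0.18  ]
 [0.8638 0.1117 0.18  ]
 [0.6463 0.079  0.18  ]
 [0.6148 0.2948 0.18  ]]
edges 8.578296805866287 8.308663523204345 8.535791372222283 8.723954964435956 0.21874159954881384
base [[ 0.5857 -0.119   0.012 ]
 [ 0.5753 -0.2387  0.012 ]
 [ 0.456  -0.227   0.012 ]
 [ 0.4676 -0.1092  0.012 ]] [ 0.5211 -0.1735  0.012 ] -4.9617469573968975 -5.6391639877756745 -5.606400165478993 -4.712729695815748
baseS [[ 0.5875 -0.1207  0.012 ]
 [ 0.4559 -0.2285  0.012 ]
 [ 0.4673 -0.1089  0.012 ]] [ 0.5217 -0.1746  0.012 ] -5.439584021622153 -5.62054455045957
top 0.085 483 0.10411309055616003 ((521.84619140625, -170.24307250976562), (45.320777893066406, 90.0006103515625), 84.31885528564453)
top 0.06 496 0.08482327978208049 ((521.6741333007812, -170.85116577148438), (88.62721252441406, 89.87435150146484), 84.34483337402344)
top 0.005 555 0.02926259972831735 ((527.9512939453125, -171.78170776367188), (174.56654357910156, 176.59132385253906), 88.54527282714844)
axis y at x=.6, yaw, z [-0.1788 -0.0995  0.0751] -5.703045979889179 xrange 0.4759331879441656 0.5673222903289138
side 0.085 678 0.10302450629426874 ((522.017333984375, -173.30299377441406), (44.96506881713867, 90.43853759765625), 83.96930694580078)
side 0.06 719 0.0848333107074406 ((521.695556640625, -173.69712829589844), (88.35365295410156, 90.56748962402344), 84.04195404052734)
side 0.005 725 0.029874157372919208 ((534.7939453125, -171.46804809570312), (190.230224609375, 177.42596435546875), 81.05668640136719)
axis y at x=.6, yaw, z [-0.1811 -0.0963  0.076 ] -5.519876144246018 xrange 0.4751830620374291 0.5684385651087067
```

Run:
```python
from h import *
np.set_printoptions(precision=3,suppress=True)
T=dict(np.load('/tmp/top0.npz'))
for u,v in((30,280),(60,280),(15,275),(80,310),(20,360),(60,160),(430,140),(310,115),(95,330),(285,240),(350,250),(250,360)): print((u,v),px2w(T,u,v))
s=sense(); M=R.from_quat(s['tool_rot']).as_matrix(); print(M, w2px(T,s['tcp_pos']))
```

```text
(30, 280) [0.294 0.615 0.105]
(60, 280) [0.292 0.542 0.086]
(15, 275) [0.308 0.658 0.104]
(80, 310) [0.205 0.493 0.059]
(20, 360) [0.071 0.648 0.072]
(60, 160) [0.641 0.588 0.034]
(430, 140) [ 0.713 -0.547  0.   ]
(310, 115) [ 0.769 -0.164  0.082]
(95, 330) [ 0.135  0.472 -0.001]
(285, 240) [ 0.404 -0.093  0.03 ]
(350, 250) [ 0.375 -0.286  0.024]
(250, 360) [0.068 0.009 0.052]
[[-0.964  0.265 -0.001]
 [ 0.265  0.964 -0.002]
 [ 0.    -0.002 -1.   ]] [  2.103 341.679]
```

Call:
jog_arm:
  motion:
    - [2.7,-2.8,0.6,-4.4,0]
    - [2.7,-2.8,0.6,-4.4,0]
    - [2.7,-2.8,0.6,-4.4,0]
    - [2.7,-2.8,0.6,-4.4,60]
    - [2.7,-2.8,0.6,-4.4,120]
    - [2.7,-2.8,0.6,-4.4,165]

```text
t: 0.6
tcp_pos: [0.3236, 0.4312, 0.2626]
tool_rot: [0.359, 0.933, -0.003, -0.003]
force: [0.7, 0.6, -1.0]
finger_gap: 0.603
```

Call:
jog_arm:
  motion:
    - [2.7,-2.8,0,-4.4,165]
    - [2.7,-2.8,0,-4.4,165]
    - [2.7,-2.8,0,-4.4,165]
    - [2.7,-2.8,0,-4.4,165]
    - [2.7,-2.8,0,-4.4,165]
    - [2.7,-2.8,0,-4.4,165]
    - [2.7,-2.8,0,-4.4,165]
    - [2.7,-2.8,0,-4.4,165]
    - [2,-2,0,-4,165]

```text
t: 1.35
tcp_pos: [0.5682, 0.171, 0.2617]
tool_rot: [0.665, 0.747, -0.002, -0.005]
force: [-0.5, 0.9, -1.0]
finger_gap: 0.354
```

```bash
cat >> h.py <<'E'
def st():
    s=sense(); M=R.from_quat(s['tool_rot']).as_matrix()
    y=M[:,1]; print('t',round(s['t'],2),'tcp',s['tcp_pos'].round(4),'yaw(tool y)',round(np.degrees(np.arctan2(y[1],y[0])),2),'z',M[:,2].round(4),'F',s['force'].round(2),'T',s['ft_torque'].round(3),'gap',round(s['finger_gap'],3),'q',s['q'].round(3)); return s
E
python3 -c "
from h import *
st()"
```

```text
t 1.35 tcp [0.5682 0.171  0.2617] yaw(tool y) 6.62 z [-0.0104  0.0032 -0.9999] F [-0.51  0.87 -1.03] T [ 0.025 -0.015  0.023] gap 0.354 q [ 0.102  0.455  1.473  0.005  1.224 -0.015]
```

Call:
jog_arm:
  motion:
    - [-0.3,0.6,-2.6,1.9,165]
    - [0,0,-2.6,0,165]
    - [0,0,-2.6,0,165]
    - [0,0,-2.6,0,165]

```text
t: 1.68
tcp_pos: [0.5799, 0.1697, 0.1636]
tool_rot: [0.658, 0.753, 0.007, 0.005]
force: [-21.9, 2.7, 159.7]
finger_gap: 0.354
```

```bash
python3 -c "
from h import *
st()
s=cam('side'); save(s,'s1.png',(85,90,245,240),5)"
```

```text
t 1.68 tcp [0.5799 0.1697 0.1636] yaw(tool y) 7.75 z [ 0.0175  0.0041 -0.9998] F [-21.91   2.66 159.71] T [ 1.411 -1.91   0.202] gap 0.354 q [ 0.099  0.576  1.564  0.003  0.984 -0.038]
```

View pics/s1.png

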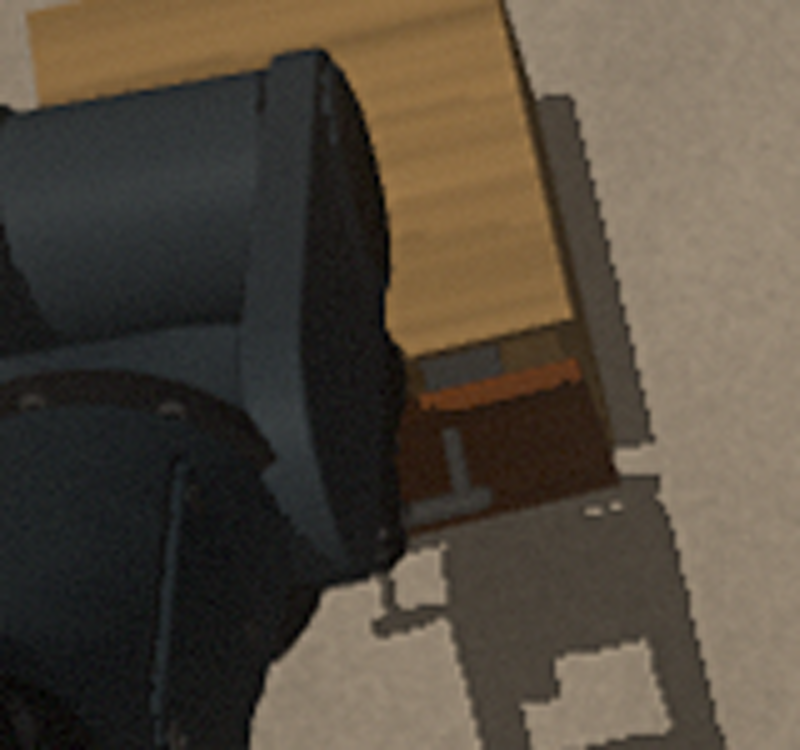

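Call:
jog_arm:
  motion:
    - [0,0,1.5,0,165]
    - [-0.5,0,1,0,165]
    - [0,0,0,0,165]
    - [0,0,0,0,165]

```text
t: 2.07
tcp_pos: [0.5803, 0.1702, 0.1913]
tool_rot: [0.658, 0.753, 0.012, 0.01]
force: [0.1, 0.0, -0.0]
finger_gap: 0.353
```

```bash
python3 -c "
from h import *
st()
s=cam('side'); save(s,'s2.png',(85,90,245,240),5)
s=cam('top'); save(s,'t2.png',(125,65,240,195),4)"
```

```text
t 2.07 tcp [0.5803 0.1702 0.1913] yaw(tool y) 7.69 z [ 0.0305  0.006  -0.9995] F [ 0.14  0.02 -0.01] T [-0.042  0.018 -0.1  ] gap 0.353 q [ 0.099  0.536  1.549  0.003  1.026 -0.037]
```

View pics/s2.png

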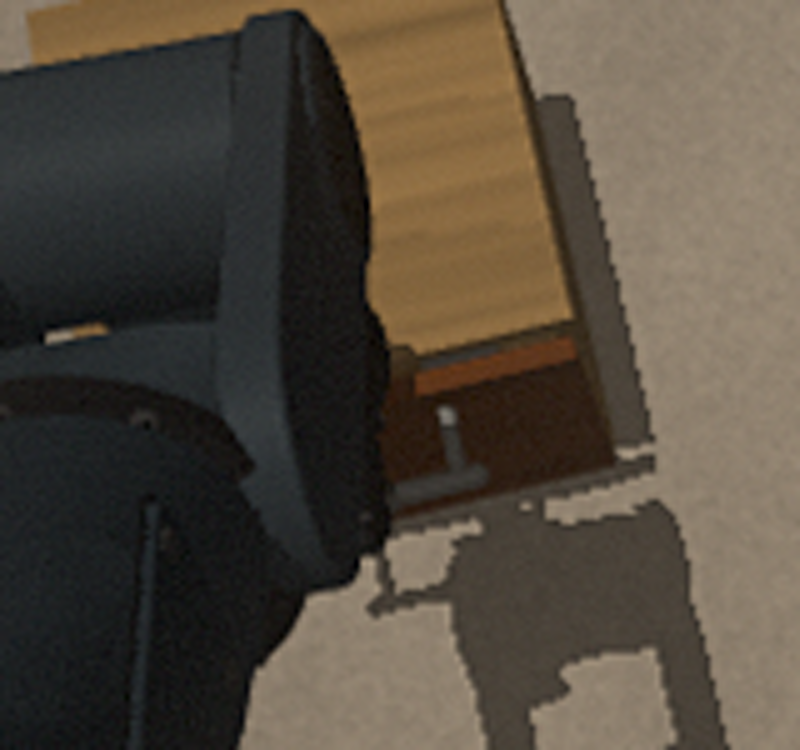

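View pics/t2.png

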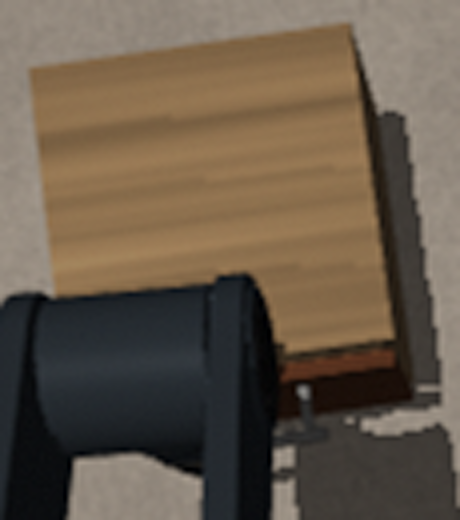

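Run:
```python
from h import *
np.set_printoptions(precision=4,suppress=True)
T=dict(np.load('/tmp/top0.npz')); S=dict(np.load('/tmp/side0.npz'))
a=np.radians(8.5); d=np.array([np.cos(a),np.sin(a),0])
o1=ray_z(S,183.3,190.7,.15);n1=ray_z(S,182,185,.15)
o2=ray_z(T,207.25,178.25,.15);n2=ray_z(T,206.25,173.25,.15)
print(n1-o1,(n1-o1)@d,n2-o2,(n2-o2)@d)
```

```text
[0.0139 0.0023 0.    ] 0.014107777966525183 [0.0137 0.003  0.    ] 0.013953383299346799
```

Call:
jog_arm:
  motion:
    - [-0.5,0,0.5,0,165]
    - [-0.5,0,0.5,0,165]
    - [0,0,0,0,165]
    - [0,0,0,0,165]

```text
t: 2.5
tcp_pos: [0.5664, 0.1701, 0.1991]
tool_rot: [0.658, 0.753, 0.009, 0.007]
force: [-0.6, -0.0, -0.1]
finger_gap: 0.354
```

```bash
python3 -c "
from h import *
st()"
```

```text
t 2.5 tcp [0.5664 0.1701 0.1991] yaw(tool y) 7.72 z [ 0.0228  0.0053 -0.9997] F [-0.58 -0.01 -0.12] T [-0.041  0.05   0.015] gap 0.354 q [ 0.101  0.512  1.57   0.003  1.036 -0.035]
```

Call:
jog_arm:
  motion:
    - [0.4,0.4,0,0.8,165]
    - [0.4,0.4,0,0,165]
    - [0,0,0,0,165]
    - [0,0,0,0,165]

```text
t: 2.83
tcp_pos: [0.5752, 0.1791, 0.1989]
tool_rot: [0.652, 0.758, 0.01, 0.007]
force: [0.7, 1.5, -0.1]
finger_gap: 0.351
```

```bash
python3 -c "
from h import *
st()
st()
s=cam('side'); save(s,'s3.png',(85,90,245,240),5);st()"
```

```text
t 2.83 tcp [0.5752 0.1791 0.1989] yaw(tool y) 8.61 z [ 0.0226  0.0058 -0.9997] F [ 0.72  1.51 -0.08] T [0.011 0.038 0.054] gap 0.351 q [ 0.115  0.526  1.542  0.004  1.05  -0.037]
t 2.83 tcp [0.5752 0.1791 0.1989] yaw(tool y) 8.61 z [ 0.0226  0.0058 -0.9997] F [ 0.72  1.51 -0.08] T [0.011 0.038 0.054] gap 0.351 q [ 0.115  0.526  1.542  0.004  1.05  -0.037]
t 2.88 tcp [0.5753 0.1791 0.1989] yaw(tool y) 8.6 z [ 0.0229  0.0059 -0.9997] F [-0.57 -0.38  0.06] T [ 0.013  0.021 -0.035] gap 0.351 q [ 0.115  0.526  1.542  0.004  1.05  -0.037]
```

Call:
jog_arm:
  motion:
    - [0.1,0,-0.8,0,165]
    - [0,0,-0.8,0,165]
    - [0,0,-0.6,0,165]
    - [0,0,0,0,165]
    - [0,0,0,0,165]

```text
t: 3.3
tcp_pos: [0.5758, 0.1789, 0.1734]
tool_rot: [0.652, 0.758, 0.009, 0.006]
force: [-0.6, -0.1, 0.9]
finger_gap: 0.353
```

```bash
python3 -c "
from h import *
st()
s=cam('side'); save(s,'s3.png',(85,90,245,240),5)"
```

```text
t 3.3 tcp [0.5758 0.1789 0.1734] yaw(tool y) 8.6 z [ 0.0208  0.0055 -0.9998] F [-0.59 -0.07  0.94] T [-0.013 -0.006 -0.064] gap 0.353 q [ 0.115  0.56   1.562  0.004  0.998 -0.037]
```

View pics/s3.png

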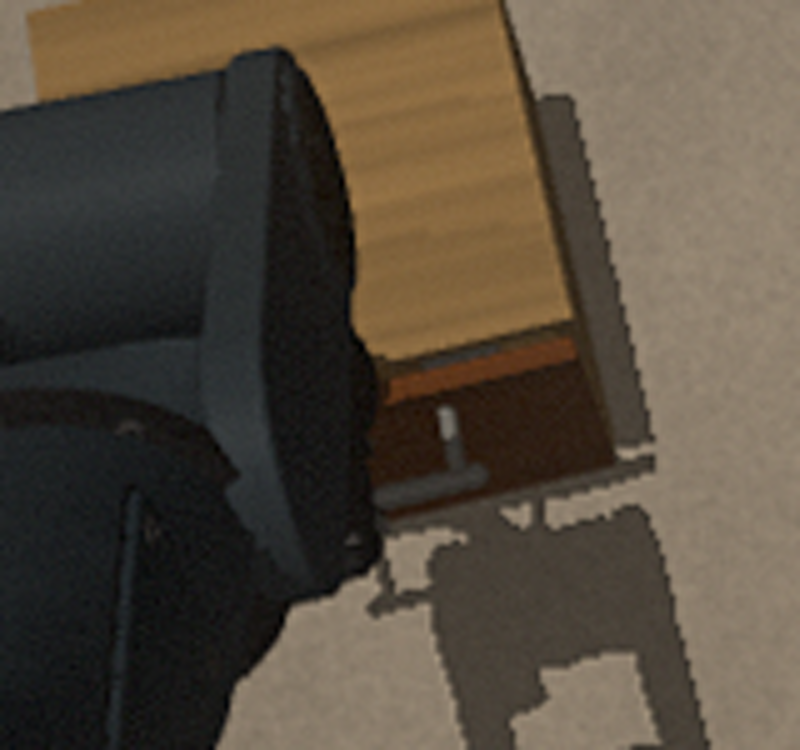

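Call:
jog_arm:
  motion:
    - [0.1,0,-0.5,0,165]
    - [0,0,-0.5,0,165]
    - [0,0,-0.5,0,165]
    - [0,0,0,0,165]

```text
t: 3.68
tcp_pos: [0.577, 0.1788, 0.1573]
tool_rot: [0.652, 0.758, 0.009, 0.006]
force: [-0.6, -0.3, 0.2]
finger_gap: 0.357
```

Call:
jog_arm:
  motion:
    - [0,0,-0.6,0,165]
    - [0,0,-0.6,0,165]
    - [0,0,-0.6,0,165]
    - [0,0,-0.5,0,165]
    - [0,0,0,0,165]

```text
t: 4.1
tcp_pos: [0.5769, 0.1788, 0.1317]
tool_rot: [0.652, 0.758, 0.009, 0.006]
force: [0.7, 0.2, -0.5]
finger_gap: 0.353
```

Now close on the bar.

Call:
jog_arm:
  motion:
    - [0,0,0,0,255]
    - [0,0,0,0,255]
    - [0,0,0,0,255]
    - [0,0,0,0,255]
    - [0,0,0,0,255]
  squeeze: 40

```text
t: 4.52
tcp_pos: [0.5774, 0.1788, 0.1314]
tool_rot: [0.652, 0.758, 0.009, 0.006]
force: [1.0, -0.6, -1.8]
finger_gap: 0.11
```

```bash
python3 -c "
from h import *
st()"
```

```text
t 4.52 tcp [0.5774 0.1788 0.1314] yaw(tool y) 8.58 z [ 0.0218  0.0056 -0.9997] F [ 0.98 -0.57 -1.8 ] T [ 0.026 -0.025  0.048] gap 0.11 q [ 0.114  0.619  1.591  0.004  0.91  -0.038]
```

Call:
jog_arm:
  motion:
    - [-0.7,-0.1,0,0,255]
    - [-1.3,-0.2,0,0,255]
    - [-1.3,-0.2,0,0,255]
    - [-1.3,-0.2,0,0,255]
    - [-1.3,-0.2,0,0,255]
    - [-1.3,-0.2,0,0,255]
    - [-1.3,-0.2,0,0,255]
    - [-1,-0.15,0,0,255]
    - [-0.5,-0.07,0,0,255]
    - [0,0,0,0,255]

```text
t: 5.35
tcp_pos: [0.475, 0.1634, 0.1314]
tool_rot: [0.652, 0.758, 0.014, 0.01]
force: [1.0, 0.8, -4.4]
finger_gap: 0.11
```

```bash
python3 -c "
from h import *
st()"
```

```text
t 5.35 tcp [0.475  0.1634 0.1314] yaw(tool y) 8.58 z [ 0.0334  0.0075 -0.9994] F [ 0.97  0.84 -4.45] T [-0.036 -0.026 -0.02 ] gap 0.11 q [ 0.106  0.509  1.857  0.006  0.742 -0.048]
```

Call:
jog_arm:
  motion:
    - [-0.6,-0.1,0,0,255]
    - [-0.6,-0.1,0,0,255]
    - [-0.5,-0.07,0,0,255]
    - [-0.5,-0.07,0,0,255]
    - [-0.4,-0.06,0,0,255]

```text
t: 5.77
tcp_pos: [0.4499, 0.1596, 0.1314]
tool_rot: [0.652, 0.758, 0.016, 0.012]
force: [2.0, 0.2, -3.5]
finger_gap: 0.11
```

```bash
python3 -c "
from h import *
st()"
```

```text
t 5.77 tcp [0.4499 0.1596 0.1314] yaw(tool y) 8.55 z [ 0.0381  0.0087 -0.9992] F [ 2.    0.2  -3.53] T [ 0.103 -0.104 -0.023] gap 0.11 q [ 0.103  0.484  1.92   0.007  0.698 -0.052]
```

Call:
jog_arm:
  motion:
    - [-0.4,-0.06,0,0,255]
    - [-0.4,-0.06,0,0,255]
    - [-0.4,-0.06,0,0,255]
    - [-0.4,-0.06,0,0,255]

```text
t: 6.1
tcp_pos: [0.4353, 0.1574, 0.1316]
tool_rot: [0.652, 0.757, 0.018, 0.014]
force: [12.6, 5.0, -19.6]
finger_gap: 0.113
```

```bash
python3 -c "
from h import *
st()"
```

```text
t 6.1 tcp [0.4353 0.1574 0.1316] yaw(tool y) 8.52 z [ 0.045   0.0098 -0.9989] F [ 12.62   5.03 -19.57] T [ 0.643 -1.608  0.016] gap 0.113 q [ 0.101  0.468  1.96   0.008  0.667 -0.054]
```

Call:
jog_arm:
  motion:
    - [-0.4,-0.06,0,0,255]
    - [-0.4,-0.06,0,0,255]
    - [0,0,0,0,255]

```text
t: 6.35
tcp_pos: [0.4358, 0.1575, 0.1314]
tool_rot: [0.653, 0.757, 0.026, 0.02]
force: [-2.0, -0.4, 2.3]
finger_gap: 0.108
```

```bash
python3 -c "
from h import *
st()"
```

```text
t 6.35 tcp [0.4358 0.1575 0.1314] yaw(tool y) 8.41 z [ 0.0646  0.0134 -0.9978] F [-2.   -0.44  2.31] T [-0.176  0.481  0.004] gap 0.108 q [ 0.1    0.465  1.973  0.011  0.638 -0.055]
```

Call:
jog_arm:
  motion:
    - [0,0,0,0,170]
    - [0,0,0,0,170]
    - [0,0,0,0,170]
    - [0,0,0,0,170]
    - [0,0,0,0,170]

```text
t: 6.77
tcp_pos: [0.4338, 0.1572, 0.1324]
tool_rot: [0.653, 0.757, 0.025, 0.019]
force: [0.1, 0.0, -0.2]
finger_gap: 0.333
```

```bash
python3 -c "
from h import *
st()"
```

```text
t 6.77 tcp [0.4338 0.1572 0.1324] yaw(tool y) 8.42 z [ 0.0621  0.0129 -0.998 ] F [ 0.1   0.03 -0.16] T [ 0.015  0.056 -0.055] gap 0.333 q [ 0.1    0.461  1.975  0.011  0.642 -0.055]
```

Call:
jog_arm:
  motion:
    - [0,0,0.8,0,170]
    - [0,0,1.5,0,170]
    - [0,0,2.0,0,170]
    - [0,0,2.5,0,170]
    - [0,0,2.5,0,170]
    - [0,0,1.5,0,170]
    - [0,0,0,0,170]

```text
t: 7.35
tcp_pos: [0.4307, 0.1569, 0.2474]
tool_rot: [0.653, 0.757, 0.024, 0.018]
force: [0.3, 0.1, 0.1]
finger_gap: 0.338
```

```bash
python3 -c "
from h import *
st()
s=cam('side'); save(s,'s4.png');save(s,'s4c.png',(60,110,220,260),5)
s=cam('top'); save(s,'t4.png',(100,80,250,220),5)"
```

```text
t 7.35 tcp [0.4307 0.1569 0.2474] yaw(tool y) 8.42 z [ 0.058   0.0124 -0.9982] F [0.26 0.1  0.13] T [-0.02   0.029 -0.003] gap 0.338 q [ 0.1    0.257  1.854  0.008  0.972 -0.051]
```

View pics/s4.png

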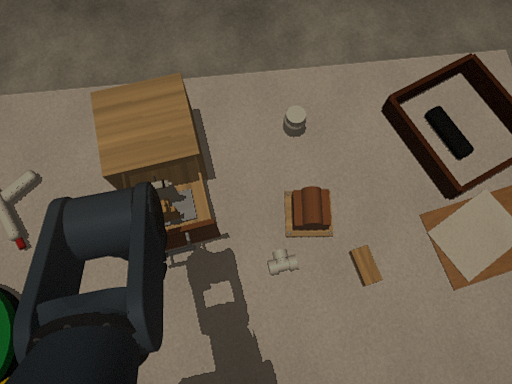

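View pics/t4.png

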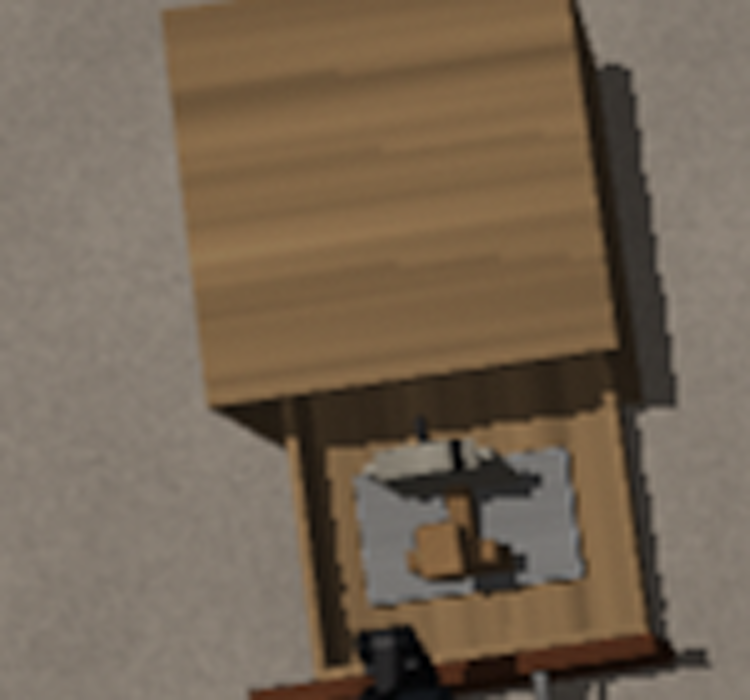

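Call:
jog_arm:
  motion:
    - [3.5,0.5,0,0,170]
    - [3.5,0.5,0,0,170]
    - [3.5,0.5,0,0,170]
    - [0,0,0,0,170]
    - [0,0,0,0,170]

```text
t: 7.87
tcp_pos: [0.5285, 0.1712, 0.2363]
tool_rot: [0.653, 0.757, 0.014, 0.009]
force: [-1.1, -0.4, -0.4]
finger_gap: 0.333
```

```bash
python3 -c "
from h import *
st()"
```

```text
t 7.87 tcp [0.5285 0.1712 0.2363] yaw(tool y) 8.41 z [ 0.0326  0.0096 -0.9994] F [-1.06 -0.38 -0.43] T [ 0.009  0.032 -0.022] gap 0.333 q [ 0.109  0.415  1.627  0.007  1.066 -0.041]
```

Call:
jog_arm:
  motion:
    - [-0.8,-0.1,0.1,0,170]
    - [-0.8,-0.1,0,0,170]
    - [-0.8,-0.1,0,0,170]
    - [-0.8,-0.1,0,0,170]
    - [-0.8,-0.1,0,0,170]
    - [-0.8,-0.1,0,0,170]
    - [-0.8,-0.1,0,0,170]
    - [-0.8,-0.1,0,0,170]
    - [0,0,0,0,170]

```text
t: 8.62
tcp_pos: [0.4478, 0.1615, 0.2336]
tool_rot: [0.653, 0.757, 0.009, 0.004]
force: [-0.5, 0.6, -0.3]
finger_gap: 0.333
```

```bash
python3 -c "
from h import *
st()"
```

```text
t 8.62 tcp [0.4478 0.1615 0.2336] yaw(tool y) 8.45 z [ 0.0184  0.008  -0.9998] F [-0.47  0.62 -0.31] T [-0.003  0.027 -0.049] gap 0.333 q [ 0.107  0.317  1.806  0.007  0.999 -0.044]
```

Call:
jog_arm:
  motion:
    - [4,0.5,0.3,0,170]
    - [3,0.5,0.3,0,170]
    - [0,0,0,0,170]
    - [0,0,0,0,170]

```text
t: 8.95
tcp_pos: [0.5127, 0.1713, 0.2384]
tool_rot: [0.653, 0.757, 0.006, 0.001]
force: [-0.0, 0.4, 1.0]
finger_gap: 0.335
```

```bash
python3 -c "
from h import *
st()"
```

```text
t 8.95 tcp [0.5127 0.1713 0.2384] yaw(tool y) 8.48 z [ 0.0098  0.0071 -0.9999] F [-0.02  0.43  1.03] T [-0.008  0.046 -0.014] gap 0.335 q [ 0.112  0.401  1.645  0.007  1.085 -0.039]
```

Run:
```python
import cv2
im=cv2.imread('pics/t4.png')[400:650,320:640]; im=cv2.resize(im,None,fx=2.4,fy=2.4,interpolation=cv2.INTER_CUBIC); im=cv2.convertScaleAbs(im,alpha=1.6)
cv2.imwrite('pics/t4b.png',im); print(im.shape)
```

```text
(600, 768, 3)
```

View pics/t4b.png

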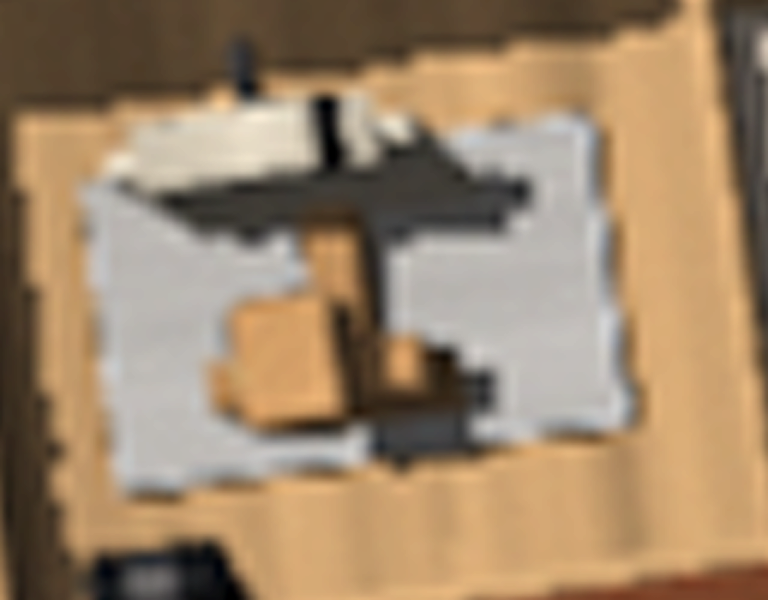

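Run:
```python
from h import *
for n in('side','top'):
    s=cam(n); np.savez('/tmp/'+n+'5.npz',depth=s['depth'],img=s['img'],M=s['M'],K=s['K'],e=s['e'])
    save(s,n+'5.png',(90,120,240,230),5)
```

```text
(no output)
```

View pics/side5.png

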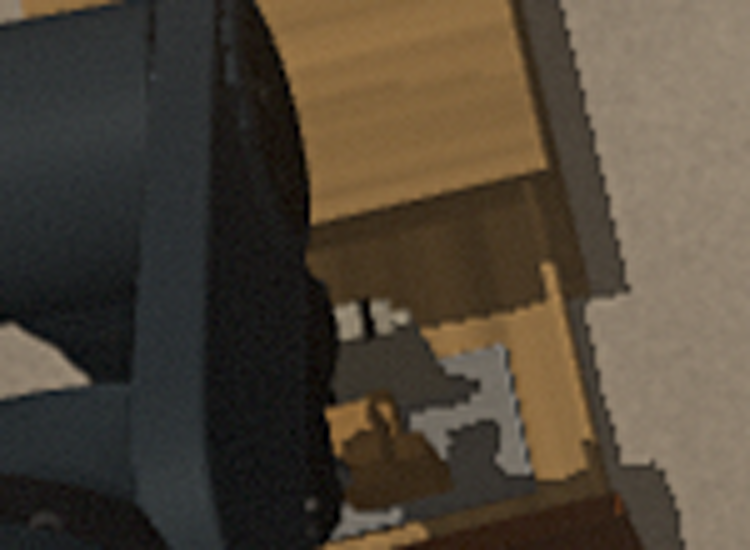

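View pics/top5.png

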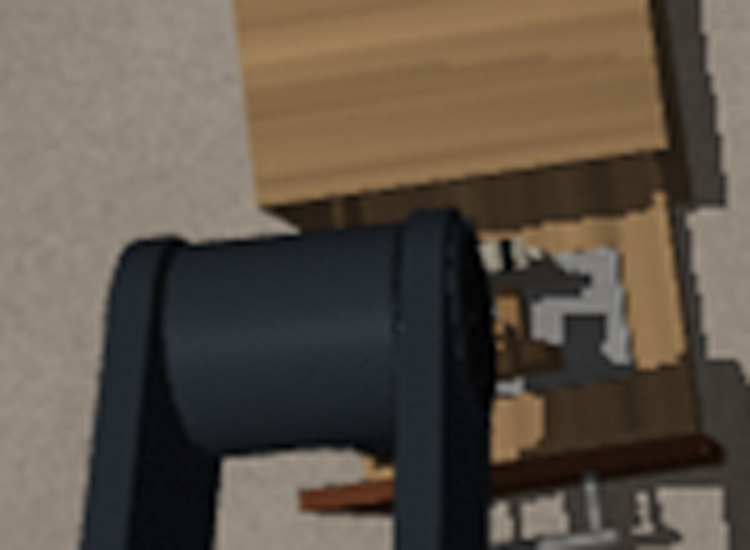

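Run:
```python
from h import *
np.set_printoptions(linewidth=250)
S=dict(np.load('/tmp/side5.npz'));T=dict(np.load('/tmp/top5.npz'))
print('side');
for v in range(192,226): print(v,[f"{px2w(S,u,v)[2]*1000:4.0f}" for u in range(156,184)])
print('top', 'cols 187..205')
for v in range(166,200): print(v,[f"{px2w(T,u,v)[2]*1000:4.0f}" for u in range(187,206)])
```

```text
side
192 [' 373', ' 113', ' 113', ' 108', ' 108', ' 109', ' 105', ' 103', '  99', ' 100', '  98', '  97', '  94', '  93', '  87', '  89', '  88', '  85', '  86', '  85', '  78', '  67', '  27', '  28', '  30', '  28', '  29', '  28']
193 [' 373', ' 104', ' 102', ' 104', ' 102', ' 101', '  95', '  97', '  93', '  90', '  92', '  89', '  87', '  85', '  81', '  84', '  83', '  81', '  77', '  73', '  76', '  70', '  24', '  27', '  28', '  27', '  29', '  27']
194 [' 372', ' 101', '  96', '  95', '  95', '  91', '  90', '  87', '  87', '  89', '  83', '  82', '  80', '  78', '  76', '  74', '  75', '  73', '  68', '  66', '  69', '  65', '  55', '  28', '  28', '  32', '  31', '  27']
195 [' 371', '  92', '  88', '  85', '  90', '  87', '  83', '  82', '  80', '  77', '  77', '  73', '  73', '  72', '  70', '  67', '  65', '  64', '  61', '  61', '  58', '  57', '  56', '  37', '  31', '  33', '  30', '  27']
196 ['  87', '  82', '  84', '  81', '  82', '  78', '  76', '  75', '  71', '  72', '  71', '  68', '  62', '  67', '  57', '  62', '  57', '  54', '  53', '  55', '  51', '  47'
[... 11346 characters left out ...]
 '  25', '  23', '  30', '  28', '  27', '  24', '  24', '  28', '  25']
196 [' 534', ' 517', ' 115', ' 113', '  27', '  28', '  29', '  25', '  27', '  25', '  25', '  26', '  26', '  28', '  30', '1221', '  25', '  24', '  28']
197 [' 532', ' 516', '  28', '  26', '  29', '  30', '  25', '  23', '  25', '  24', '  28', '  24', '  29', '  28', '  28', '  27', '  27', '  23', '  17']
198 [' 534', ' 519', '  31', '  28', '  32', '  29', '  30', '  26', '  24', '  27', '  15', '  12', '  15', '  18', '  16', '  14', '  23', '  17', '  15']
199 [' 531', ' 519', '  24', '  19', '  19', '  19', '  12', '  15', '  16', '  20', '  19', '  19', '  18', '  18', '  15', '  23', '  15', '  19', '  16']
```

Run:
```python
from h import *
np.set_printoptions(precision=4,suppress=True)
T=dict(np.load('/tmp/top0.npz'))
f=lambda x,y,z: ray_z(T,164+x/12-.4,160+y/12-.4,z)
g=np.array([f(*p,.144) for p in((230,302),(325,293),(345,412),(248,427))])
print('grip',g,g.mean(0)); 
s=np.array([f(*p,.028) for p in((85,190),(595,120),(632,428),(125,492))])
print('sole',s,s.mean(0))
ang=lambda a,b: np.degrees(np.arctan2(*(b-a)[[1,0]]))
print(ang(s[1],s[0])-90,ang(s[2],s[3])-90,ang(s[2],s[1]),ang(s[3],s[0]))
print(ang(g[1],g[0])-90,ang(g[2],g[3])-90,ang(g[2],g[1]),ang(g[3],g[0]))
for yaw in(8,9,10):
  a=np.radians(yaw); print(yaw, s.mean(0)[:2]-.025*np.array([np.cos(a),np.sin(a)]))
print('flag',f(244,70,.151),'tab',f(328,132,.153))
```

```text
grip [[0.5556 0.1921 0.144 ]
 [0.5577 0.1706 0.144 ]
 [0.5306 0.1655 0.144 ]
 [0.5271 0.1874 0.144 ]] [0.5427 0.1789 0.144 ]
sole [[0.5958 0.2521 0.028 ]
 [0.614  0.1238 0.028 ]
 [0.5361 0.1133 0.028 ]
 [0.5196 0.2401 0.028 ]] [0.5664 0.1823 0.028 ]
8.063718964324735 7.40545459584699 7.667444265390111 9.000205123912098
5.624107802653128 9.017502840378356 10.694053866893102 9.481185036954455
8 [0.5416 0.1788]
9 [0.5417 0.1784]
10 [0.5418 0.178 ]
flag [0.6077 0.1888 0.151 ] tab [0.5933 0.1691 0.153 ]
```

Call:
jog_arm:
  motion:
    - [0.7,0.2,0,-0.5,125]
    - [0.8,0.2,-0.3,0,125]
    - [0.8,0.2,-0.3,0,125]
    - [0.4,0.1,-0.3,0,125]
    - [0,0,0,0,125]
    - [0,0,0,0,125]

```text
t: 9.55
tcp_pos: [0.5388, 0.1788, 0.2281]
tool_rot: [0.656, 0.754, 0.005, 0.001]
force: [-0.6, 0.1, 0.2]
finger_gap: 0.509
```

```bash
python3 -c "
from h import *
st()"
```

```text
t 9.55 tcp [0.5388 0.1788 0.2281] yaw(tool y) 7.94 z [ 0.0072  0.0067 -1.    ] F [-0.62  0.08  0.18] T [ 0.004 -0.001  0.011] gap 0.509 q [ 0.12   0.451  1.589  0.006  1.094 -0.021]
```

Call:
jog_arm:
  motion:
    - [0.3,0,-0.6,0,125]
    - [0,0,-1.2,0,125]
    - [0,0,-1.2,0,125]
    - [0,0,-1.2,0,125]
    - [0,0,-0.8,0,125]
    - [0,0,0,0,125]
    - [0,0,0,0,125]

```text
t: 10.13
tcp_pos: [0.5418, 0.1786, 0.1746]
tool_rot: [0.656, 0.754, 0.005, 0.0]
force: [-0.4, -0.4, -0.3]
finger_gap: 0.51
```

```bash
python3 -c "
from h import *
st()
s=cam('top'); save(s,'t6.png',(120,120,240,220),6)"
```

```text
t 10.13 tcp [0.5418 0.1786 0.1746] yaw(tool y) 7.95 z [ 0.0068  0.0065 -1.    ] F [-0.4  -0.37 -0.31] T [0.036 0.023 0.009] gap 0.51 q [ 0.12   0.524  1.634  0.007  0.976 -0.023]
```

View pics/t6.png

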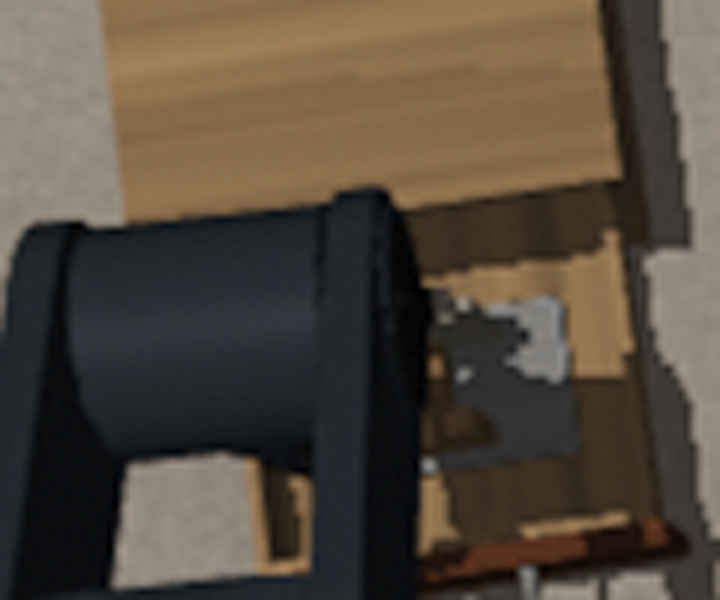

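Call:
jog_arm:
  motion:
    - [0,0,-0.6,0,125]
    - [0,0,-0.7,0,125]
    - [0,0,-0.7,0,125]
    - [0,0,-0.7,0,125]
    - [0,0,-0.7,0,125]
    - [0,0,0,0,125]

```text
t: 10.68
tcp_pos: [0.5432, 0.1788, 0.1396]
tool_rot: [0.656, 0.754, 0.006, 0.002]
force: [-0.0, 0.3, 0.4]
finger_gap: 0.507
```

Call:
jog_arm:
  motion:
    - [-0.1,0,-0.5,0,125]
    - [0,0,-0.5,0,125]
    - [0,0,-0.6,0,125]
    - [0,0,-0.6,0,125]
    - [0,0,-0.5,0,125]
    - [0,0,0,0,125]

```text
t: 11.18
tcp_pos: [0.542, 0.1788, 0.1092]
tool_rot: [0.656, 0.754, 0.006, 0.002]
force: [-0.2, -0.1, -0.4]
finger_gap: 0.506
```

Call:
jog_arm:
  motion:
    - [0,0,0.2,0,255]
    - [0,0,0,0,255]
    - [0,0,0,0,255]
    - [0,0,0,0,255]
    - [0,0,0,0,255]
  squeeze: 40

```text
t: 11.6
tcp_pos: [0.5421, 0.1788, 0.111]
tool_rot: [0.656, 0.754, 0.006, 0.002]
force: [0.7, 0.6, -2.1]
finger_gap: 0.347
```

```bash
python3 -c "
from h import *
st()"
```

```text
t 11.6 tcp [0.5421 0.1788 0.111 ] yaw(tool y) 7.95 z [ 0.0107  0.0069 -0.9999] F [ 0.7   0.63 -2.12] T [ 0.008  0.029 -0.014] gap 0.347 q [ 0.12   0.617  1.683  0.008  0.83  -0.024]
```

Call:
jog_arm:
  motion:
    - [0,0,0.5,0,255]
    - [0,0,0.8,0,255]
    - [-0.3,0,1.2,0,255]
    - [-0.3,0,1.5,0,255]
    - [0,0,2,0,255]
    - [0,0,2,0,255]
    - [0,0,2,0,255]
    - [0,0,1.5,0,255]
    - [0,0,1,0,255]
    - [0,0,0,0,255]

```text
t: 12.43
tcp_pos: [0.5262, 0.1781, 0.2449]
tool_rot: [0.656, 0.755, 0.001, -0.003]
force: [0.5, 0.5, -4.4]
finger_gap: 0.342
```

```bash
python3 -c "
from h import *
st()
s=cam('top'); save(s,'t7.png',(120,120,240,220),6)
s=cam('side'); save(s,'s7.png',(90,110,220,210),6)"
```

```text
t 12.43 tcp [0.5262 0.1781 0.2449] yaw(tool y) 7.98 z [-0.003   0.0053 -1.    ] F [ 0.46  0.48 -4.4 ] T [-0.028  0.014  0.015] gap 0.342 q [ 0.122  0.418  1.592  0.006  1.134 -0.02 ]
```

View pics/t7.png

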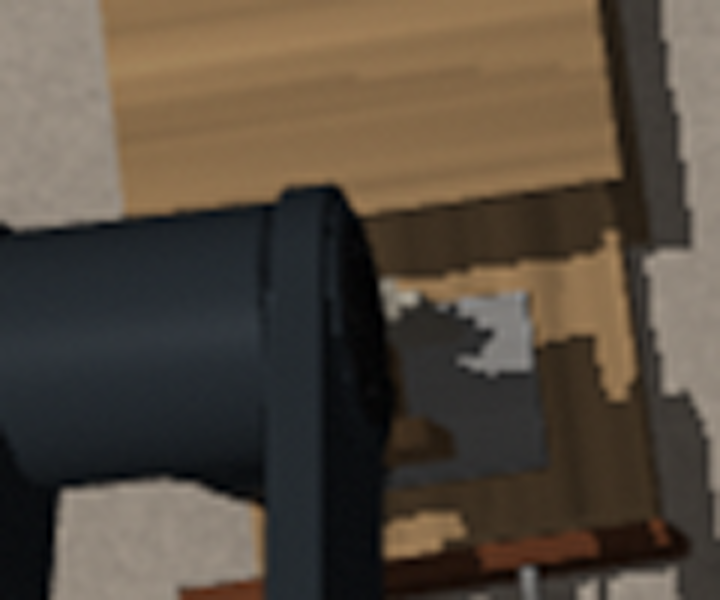

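View pics/s7.png

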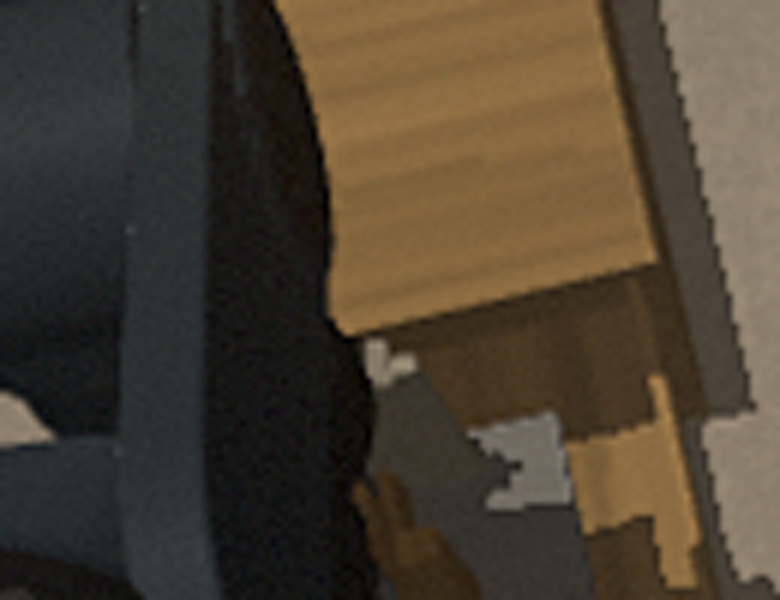

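Call:
jog_arm:
  motion:
    - [0,0,1,0,255]
    - [0,0,1.8,0,255]
    - [0,-0.5,1.8,-3,255]
    - [0,-1,0.8,-6,255]
    - [0,-1.4,0,-7,255]
    - [0,-1.4,0,-7,255]
    - [0,-1.4,0,-7,255]
    - [0,-1.4,0,-7,255]
    - [0,-1.4,0,-7,255]
    - [0,-1.4,0,-7,255]

```text
t: 13.37
tcp_pos: [0.5161, 0.078, 0.2938]
tool_rot: [0.921, 0.388, -0.003, -0.014]
force: [0.3, 1.1, -5.2]
finger_gap: 0.344
```

```bash
python3 -c "
from h import *
st()"
```

```text
t 13.37 tcp [0.5161 0.078  0.2938] yaw(tool y) -44.3 z [-0.0171  0.0235 -0.9996] F [ 0.28  1.07 -5.22] T [0.051 0.043 0.022] gap 0.344 q [-0.077  0.321  1.601  0.023  1.239  0.688]
```

Call:
jog_arm:
  motion:
    - [0.15,-1.2,0,-7,255]
    - [0.15,-1.2,0,-7,255]
    - [0.15,-1.2,0,-7,255]
    - [0.15,-1.2,0,-7,255]
    - [0.15,-1.2,0,-7,255]
    - [0.15,-1.2,0,-7,255]
    - [0.15,-1.2,0,-7,255]
    - [0.15,-1.2,0,-7,255]
    - [0.15,-1.2,0,-7,255]
    - [0.15,-1.2,0,-7,255]

```text
t: 14.2
tcp_pos: [0.5243, -0.0471, 0.2885]
tool_rot: [0.974, -0.224, -0.003, -0.02]
force: [0.4, 0.1, -4.7]
finger_gap: 0.35
```

```bash
python3 -c "
from h import *
st()"
```

```text
t 14.2 tcp [ 0.5243 -0.0471  0.2885] yaw(tool y) -115.96 z [ 0.0035  0.0394 -0.9992] F [ 0.39  0.06 -4.68] T [-0.037 -0.033 -0.019] gap 0.35 q [-0.324  0.328  1.607  0.041  1.217  1.685]
```

Call:
jog_arm:
  motion:
    - [0.2,-1.3,0.1,-7,255]
    - [0.2,-1.3,0.1,-7,255]
    - [0.2,-1.3,0.1,-7,255]
    - [0.2,-1.3,0.1,-7,255]
    - [0.2,-1.3,0.1,-7,255]
    - [0.2,-1.3,0.1,-7,255]
    - [0.2,-1.3,0.1,-7,255]
    - [0.2,-1.2,0,-7,255]
    - [0.2,-0.8,0,-5,255]
    - [0,0,0,0,255]

```text
t: 15.03
tcp_pos: [0.5379, -0.1643, 0.2903]
tool_rot: [0.714, -0.7, 0.0, -0.019]
force: [0.1, -1.2, -4.2]
finger_gap: 0.348
```

```bash
python3 -c "
from h import *
st()
s=cam('top'); save(s,'t8.png'); save(s,'t8c.png',(260,120,380,220),6)
np.savez('/tmp/top8.npz',depth=s['depth'],img=s['img'],M=s['M'],K=s['K'],e=s['e'])
s=cam('side'); save(s,'s8.png',(250,110,380,210),6)
np.savez('/tmp/side8.npz',depth=s['depth'],img=s['img'],M=s['M'],K=s['K'],e=s['e'])"
```

```text
t 15.03 tcp [ 0.5379 -0.1643  0.2903] yaw(tool y) -178.85 z [ 0.0278  0.0273 -0.9992] F [ 0.15 -1.15 -4.23] T [-0.16  -0.079  0.052] gap 0.348 q [-0.515  0.37   1.533  0.04   1.228  2.593]
```

View pics/t8.png

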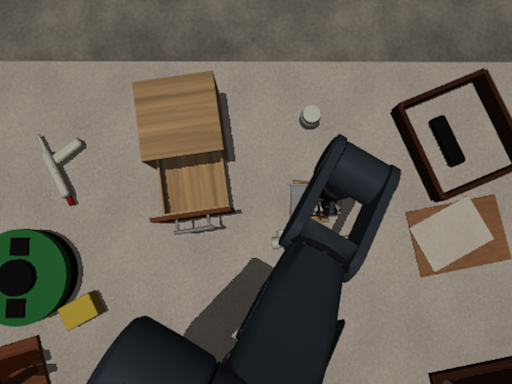

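View pics/s8.png

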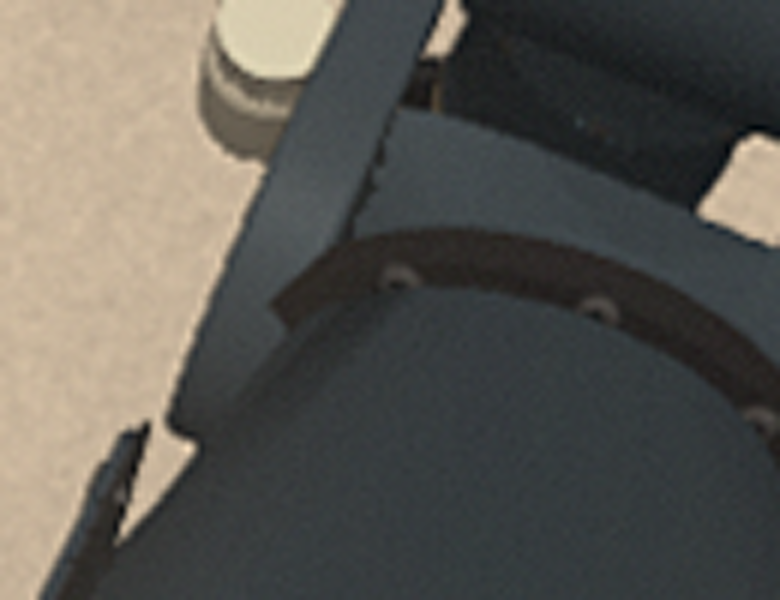

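View pics/t8c.png

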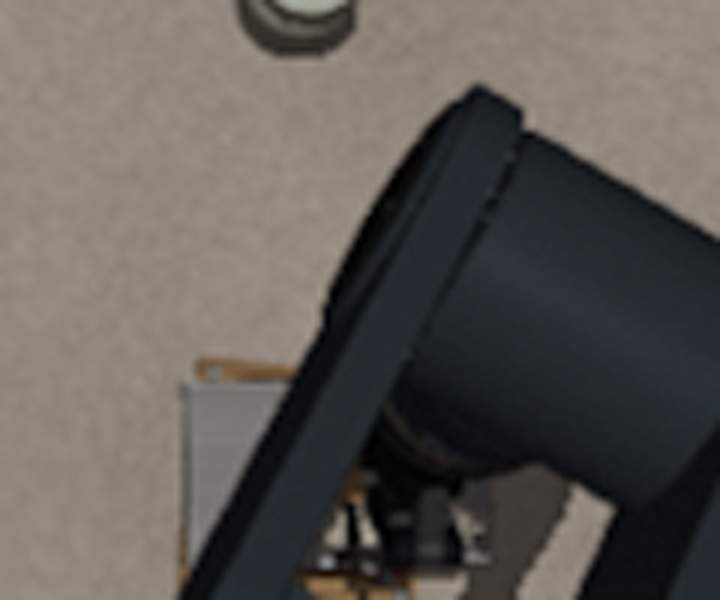

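Run:
```python
from h import *
T=dict(np.load('/tmp/top8.npz'))
im=T['img'][190:222,300:350,::-1]; im=cv2.convertScaleAbs(cv2.resize(im,None,fx=15,fy=15,interpolation=cv2.INTER_CUBIC),alpha=1.8); cv2.imwrite('pics/t8d.png',im)
```

```text
(no output)
```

View pics/t8d.png

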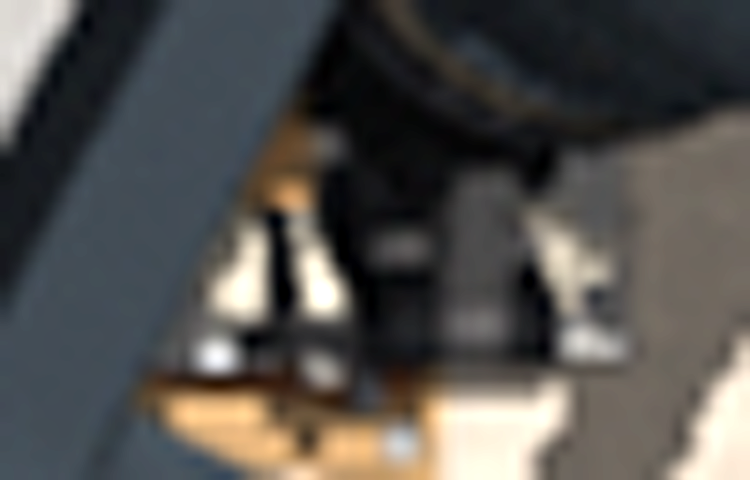

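Run:
```python
from h import *
np.set_printoptions(precision=4,suppress=True)
T=dict(np.load('/tmp/top8.npz'))
# expected gauge frame at TCP
tcp=np.array([.5379,-.1643,.2903]); tz=np.array([.0278,.0273,-.9992])
yaw=np.radians(-178.85+0.05)
X=np.array([np.cos(yaw),np.sin(yaw),0]);Y=np.array([-X[1],X[0],0])
g=tcp-.0187*tz  # grip pt approx
o=g+.025*X
print('grip',g,'o',o)
for n,u,v,z in(('tab',318.5,206.5,.331),('flagtip',323.9,215,.330),('rimleftlow',313,209,.325)):
    p=ray_z(T,u,v,z); d=p-o; print(n,p,'gx',d@X,'gy',d@Y)
for v in range(203,217): print(v,[f"{px2w(T,u,v)[2]*1000:4.0f}" for u in range(311,345)])
```

```text
grip [ 0.5374 -0.1648  0.309 ] o [ 0.5124 -0.1653  0.309 ]
tab [ 0.4884 -0.1491  0.331 ] gx 0.02368003939405152 gy -0.01672136378573001
flagtip [ 0.4695 -0.1611  0.33  ] gx 0.04279225774173276 gy -0.005168617217558674
rimleftlow [ 0.483  -0.1376  0.325 ] gx 0.02879802142621886 gy -0.028371708912409293
203 [' 660', ' 659', ' 656', ' 658', ' 232', ' 237', ' 237', ' 237', ' 235', ' 340', ' 345', ' 353', ' 355', ' 346', ' 346', ' 344', ' 346', ' 398', ' 399', ' 397', ' 395', ' 397', ' 395', ' 399', ' 204', ' 204', ' 205', ' 202', ' 199', ' 205', '  -1', '  -2', '  -3', '   3']
204 [' 657', ' 658', ' 658', ' 657', ' 327', ' 331', ' 332', ' 334', ' 329', ' 341', ' 345', ' 358', ' 359', ' 360', ' 357', ' 346', ' 360', ' 384', ' 393', ' 396', ' 393', ' 393', ' 395', ' 326', ' 328', ' 326', ' 322', ' 204', ' 207', ' 203', '   3', '   1', '  -1', '  -0']
205 [' 658', ' 658', ' 659', ' 324', ' 324', ' 329', ' 330', ' 335', ' 329', ' 329', ' 344', ' 354', ' 365', ' 364', ' 363', ' 364', ' 372', ' 385', ' 395', ' 396', ' 396', ' 394', ' 394', ' 326', ' 325', ' 327', ' 323', ' 204', ' 203', ' 205'
[... 2380 characters left out ...]
', ' 387', ' 387', ' 386', ' 384', ' 385', ' 387', ' 387', ' 388', ' 386', ' 386', '   1', '  -3', '  -4', '  -3', '  -1', '  -4', '  -1', '   2']
215 ['  60', '  68', '  72', '  81', '  86', '  92', '  97', '  92', '  92', ' 269', ' 274', ' 273', ' 331', ' 330', '  76', '  74', '  11', '  14', '   4', '   1', '   1', '  -0', '  -4', '   1', '  -3', '  -1', '  -1', '   1', '  -4', '   1', '   0', '  -1', '  -0', '  -4']
216 ['  11', '   9', '   6', '  11', '  13', '  31', '  30', '  36', '  51', '  55', '  59', '  65', ' 332', ' 334', '  78', '  77', '   9', '  11', '  -0', '  -4', '  -6', '  -1', '  -3', '   2', '   2', '  -2', '  -0', '  -0', '  -0', '  -2', '   0', '   1', '  -4', '  -4']
```

Call:
jog_arm:
  motion:
    - [-0.6,0.1,0,-1.5,255]
    - [-0.8,0.1,0,-1.5,255]
    - [-0.8,0.1,0,-1.5,255]
    - [-0.8,0.1,0,-1,255]
    - [-0.8,0.1,0,-0.8,255]
    - [0,0,0,0,255]

```text
t: 15.63
tcp_pos: [0.4928, -0.1525, 0.2892]
tool_rot: [-0.675, 0.737, 0.003, 0.019]
force: [-0.2, 0.5, -5.1]
finger_gap: 0.344
```

```bash
python3 -c "
from h import *
st()"
```

```text
t 15.63 tcp [ 0.4928 -0.1525  0.2892] yaw(tool y) 174.98 z [ 0.0244  0.0298 -0.9993] F [-0.21  0.49 -5.13] T [-0.039 -0.031  0.008] gap 0.344 q [-0.54   0.305  1.64   0.041  1.191  2.674]
```

Call:
jog_arm:
  motion:
    - [3.2,-1.2,0.2,-0.5,255]
    - [2.6,-1,0.2,0,255]
    - [0,0,0,0,255]
    - [0,0,0,0,255]
    - [0,0,0,0,255]

```text
t: 16.05
tcp_pos: [0.5475, -0.1723, 0.2927]
tool_rot: [-0.672, 0.74, 0.005, 0.018]
force: [0.3, 0.6, -4.6]
finger_gap: 0.344
```

```bash
python3 -c "
from h import *
st()"
```

```text
t 16.05 tcp [ 0.5475 -0.1723  0.2927] yaw(tool y) 174.43 z [ 0.0202  0.0327 -0.9993] F [ 0.27  0.56 -4.65] T [-0.067 -0.047  0.003] gap 0.344 q [-0.52   0.389  1.495  0.04   1.257  2.706]
```

Call:
jog_arm:
  motion:
    - [0,-0.1,-0.7,0,255]
    - [0,-0.1,-1.3,0,255]
    - [0,0,-1.5,0,255]
    - [0,0,-1.5,0,255]
    - [0,0,-1.5,0,255]
    - [0,0,-1,0,255]
    - [0,0,-0.5,0,255]
    - [0,0,0,0,255]
    - [0,0,0,0,255]

```text
t: 16.8
tcp_pos: [0.5407, -0.1715, 0.2077]
tool_rot: [-0.672, 0.74, 0.008, 0.018]
force: [0.6, 0.5, -3.8]
finger_gap: 0.346
```

Run:
```python
from h import *
st()
s=cam('top')
np.savez('/tmp/top9.npz',depth=s['depth'],img=s['img'],M=s['M'],K=s['K'],e=s['e'])
im=s['img'][180:225,270:345,::-1]; im=cv2.convertScaleAbs(cv2.resize(im,None,fx=10,fy=10,interpolation=cv2.INTER_CUBIC),alpha=1.6); cv2.imwrite('pics/t9.png',im)
```

```text
t 16.8 tcp [ 0.5407 -0.1715  0.2077] yaw(tool y) 174.43 z [ 0.0159  0.0348 -0.9993] F [ 0.63  0.48 -3.85] T [-0.074 -0.051  0.017] gap 0.346 q [-0.525  0.478  1.608  0.044  1.06   2.693]
```

View pics/t9.png

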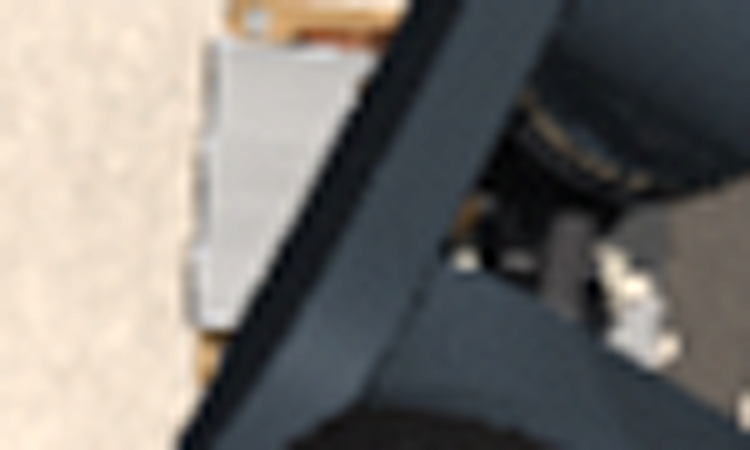

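```bash
cat >> h.py <<'E'
def cloud(s,bb):
    vv,uu=np.mgrid[bb[1]:bb[3],bb[0]:bb[2]]; d=s['depth'][vv,uu]; K=s['K']
    P=np.stack([(uu-K[0,2])/K[0,0]*d,(vv-K[1,2])/K[1,1]*d,d],-1)@s['M'].T+s['e']
    return P,d>0,s['img'][vv,uu].astype(int)
def sole(s,yaw=174.4,z0=.114,tol=.03,bb=(270,180,345,235)):
    P,ok,im=cloud(s,bb)
    m=ok&(im.max(2)-im.min(2)<22)&(im.sum(2)>200)&(abs(P[...,2]-z0)<tol)
    n,lab,stt,_=cv2.connectedComponentsWithStats(m.astype(np.uint8),connectivity=4)
    k=1+np.argmax(stt[1:,4]); m=lab==k
    m=cv2.erode(m.astype(np.uint8),np.ones((3,3)))>0
    q=P[m]; a=np.radians(yaw); X=np.array([np.cos(a),np.sin(a),0]);Y=np.array([-X[1],X[0],0]);c=np.array([.5217,-.1725,0])
    gx=(q-c)@X; gy=(q-c)@Y
    keep=np.ones(len(q),bool)
    for _ in range(3):
        A=np.c_[gx,gy,np.ones(len(q))]; co,*_=np.linalg.lstsq(A[keep],q[keep,2],rcond=None); r=q[:,2]-A@co; keep=abs(r)<.005
    print('sole px',len(q),'gx',gx.min().round(4),gx.max().round(4),'gy',gy.min().round(4),gy.max().round(4),'dz/dgx,dz/dgy,z@0',co.round(4),'res',r[keep].std().round(4),'lean',round(-np.arctan(co[1]),4))
    return co
E
python3 - <<'E'
from h import *
T=dict(np.load('/tmp/top9.npz')); sole(T)
T=dict(np.load('/tmp/top8.npz')); sole(T,z0=.205)
E
```

```text
sole px 217 gx -0.0306 0.0428 gy -0.0715 -0.0328 dz/dgx,dz/dgy,z@0 [-0.0179 -0.0476  0.1232] res 0.002 lean 0.0476
sole px 193 gx -0.0237 0.0404 gy -0.0774 -0.0416 dz/dgx,dz/dgy,z@0 [-0.0191 -0.069   0.2037] res 0.0019 lean 0.0689
```

Call:
jog_arm:
  motion:
    - [0.4,-0.4,0,0,255]
    - [0.3,-0.35,0,0,255]
    - [0,0,0,0,255]
    - [0,0,0,0,255]

```text
t: 17.18
tcp_pos: [0.5502, -0.1809, 0.2106]
tool_rot: [-0.672, 0.74, 0.004, 0.019]
force: [-0.9, 0.4, -4.8]
finger_gap: 0.344
```

Run:
```python
from h import *
st(); s=cam('top'); sole(s)
s=cam('top'); sole(s)
```

```text
t 17.18 tcp [ 0.5502 -0.1809  0.2106] yaw(tool y) 174.44 z [ 0.0215  0.0315 -0.9993] F [-0.91  0.4  -4.84] T [-0.03  -0.105 -0.044] gap 0.344 q [-0.53   0.487  1.58   0.043  1.073  2.687]
sole px 203 gx -0.0407 0.0308 gy -0.0612 -0.0255 dz/dgx,dz/dgy,z@0 [-0.0206 -0.0748  0.1246] res 0.002 lean 0.0746
sole px 210 gx -0.0442 0.0306 gy -0.0609 -0.0256 dz/dgx,dz/dgy,z@0 [-0.0189 -0.0393  0.1266] res 0.0019 lean 0.0393
```

Call:
jog_arm:
  motion:
    - [-0.3,0,-0.4,0,255]
    - [-0.2,0,-0.4,0,255]
    - [0,0,-0.2,0,255]
    - [0,0,0,0,255]
    - [0,0,0,0,255]

```text
t: 17.7
tcp_pos: [0.5437, -0.1802, 0.1994]
tool_rot: [-0.672, 0.74, 0.005, 0.018]
force: [0.7, -0.0, -3.8]
finger_gap: 0.344
```

Run:
```python
from h import *
st()
for i in range(3): s=cam('top'); sole(s)
```

```text
t 17.7 tcp [ 0.5437 -0.1802  0.1994] yaw(tool y) 174.45 z [ 0.0201  0.0323 -0.9993] F [ 0.69 -0.04 -3.8 ] T [-0.128 -0.05  -0.016] gap 0.344 q [-0.535  0.494  1.606  0.044  1.042  2.681]
sole px 221 gx -0.0349 0.0382 gy -0.0611 -0.024 dz/dgx,dz/dgy,z@0 [-0.0091 -0.0463  0.1149] res 0.0018 lean 0.0463
sole px 223 gx -0.0351 0.0384 gy -0.0614 -0.0239 dz/dgx,dz/dgy,z@0 [-0.023  -0.0743  0.1136] res 0.0018 lean 0.0742
sole px 215 gx -0.0349 0.038 gy -0.0607 -0.024 dz/dgx,dz/dgy,z@0 [-0.0203 -0.0612  0.1143] res 0.002 lean 0.0611
```

Call:
jog_arm:
  motion:
    - [0,0,-0.2,0,255]
    - [0,0,-0.2,0,255]
    - [0,0,-0.2,0,255]
    - [0,0,0,0,255]

```text
t: 18.18
tcp_pos: [0.5449, -0.1807, 0.194]
tool_rot: [-0.672, 0.74, 0.004, 0.019]
force: [-0.8, 0.2, -4.3]
finger_gap: 0.343
```

Run:
```python
from h import *
st()
```

```text
t 18.18 tcp [ 0.5449 -0.1807  0.194 ] yaw(tool y) 174.46 z [ 0.0229  0.0307 -0.9993] F [-0.82  0.23 -4.32] T [-0.001  0.003  0.035] gap 0.343 q [-0.535  0.501  1.61   0.044  1.027  2.68 ]
```

Call:
jog_arm:
  motion:
    - [0,0,-0.15,0,255]
    - [0,0,-0.15,0,255]
    - [0,0,-0.15,0,255]

```text
t: 18.43
tcp_pos: [0.5453, -0.1808, 0.1936]
tool_rot: [-0.672, 0.74, 0.004, 0.019]
force: [-1.4, 0.9, 6.0]
finger_gap: 0.347
```

Run:
```python
from h import *
st()
```

```text
t 18.43 tcp [ 0.5453 -0.1808  0.1936] yaw(tool y) 174.48 z [ 0.0231  0.0304 -0.9993] F [-1.4   0.9   5.97] T [ 0.298  0.85  -0.028] gap 0.347 q [-0.535  0.502  1.61   0.044  1.026  2.68 ]
```

Call:
jog_arm:
  motion:
    - [0,-0.2,-0.12,0,255]
    - [0,-0.3,-0.12,0,255]
    - [0,-0.3,-0.12,0,255]
  squeeze: 20

```text
t: 18.68
tcp_pos: [0.5452, -0.1853, 0.1931]
tool_rot: [-0.671, 0.741, 0.006, 0.022]
force: [0.0, 4.3, 5.9]
finger_gap: 0.35
```

Run:
```python
from h import *
st()
for i in range(2): s=cam('top'); sole(s)
st()
```

```text
t 18.68 tcp [ 0.5452 -0.1853  0.1931] yaw(tool y) 174.31 z [ 0.0238  0.038  -0.999 ] F [0.02 4.34 5.92] T [ 1.227  0.563 -0.145] gap 0.35 q [-0.545  0.505  1.605  0.052  1.031  2.668]
sole px 264 gx -0.0384 0.0355 gy -0.0591 -0.0205 dz/dgx,dz/dgy,z@0 [-0.0061 -0.075   0.1091] res 0.0019 lean 0.0749
sole px 256 gx -0.0386 0.0353 gy -0.059 -0.0205 dz/dgx,dz/dgy,z@0 [-0.014  -0.0981  0.1084] res 0.002 lean 0.0977
t 18.78 tcp [ 0.5453 -0.1856  0.193 ] yaw(tool y) 174.28 z [ 0.0237  0.038  -0.999 ] F [-0.56  3.87  7.21] T [ 1.222  0.569 -0.21 ] gap 0.348 q [-0.546  0.506  1.605  0.052  1.031  2.669]
```

Call:
jog_arm:
  motion:
    - [0,-0.3,-0.13,0,255]
    - [0,-0.3,-0.13,0,255]
    - [0,-0.3,-0.13,0,255]
    - [0,-0.3,-0.13,0,255]
  squeeze: 20

```text
t: 19.12
tcp_pos: [0.5451, -0.1944, 0.1916]
tool_rot: [-0.67, 0.742, 0.009, 0.024]
force: [-0.9, 3.2, 6.8]
finger_gap: 0.342
```

Run:
```python
from h import *
st()
for i in range(3): s=cam('top'); sole(s)
im=s['img'][180:225,270:345,::-1]; im=cv2.convertScaleAbs(cv2.resize(im,None,fx=10,fy=10,interpolation=cv2.INTER_CUBIC),alpha=1.6); cv2.imwrite('pics/t10.png',im)
```

```text
t 19.12 tcp [ 0.5451 -0.1944  0.1916] yaw(tool y) 174.13 z [ 0.0234  0.0466 -0.9986] F [-0.89  3.18  6.79] T [ 1.268  0.746 -0.183] gap 0.342 q [-0.563  0.513  1.596  0.06   1.039  2.65 ]
sole px 342 gx -0.0382 0.0358 gy -0.0583 -0.0078 dz/dgx,dz/dgy,z@0 [-0.018  -0.1449  0.1093] res 0.0019 lean 0.1439
sole px 352 gx -0.0362 0.0359 gy -0.058 -0.0079 dz/dgx,dz/dgy,z@0 [-0.0103 -0.1504  0.1092] res 0.002 lean 0.1492
sole px 345 gx -0.0382 0.036 gy -0.0584 -0.0078 dz/dgx,dz/dgy,z@0 [-0.006  -0.1477  0.1092] res 0.002 lean 0.1467
```

View pics/t10.png

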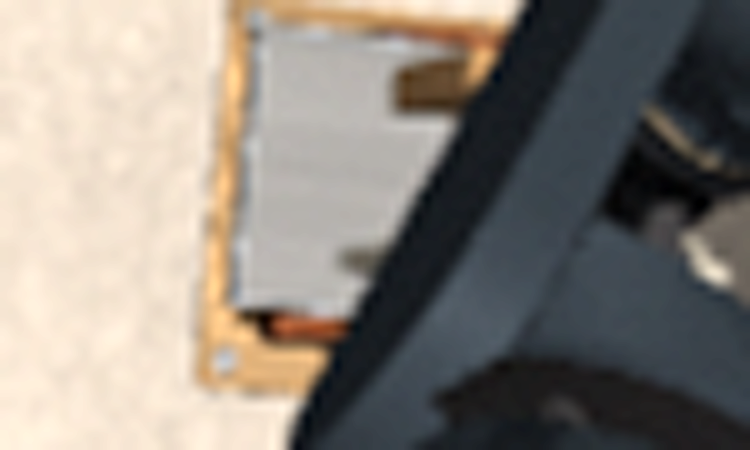

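Call:
jog_arm:
  motion:
    - [0,-0.3,-0.14,0,255]
    - [0,-0.3,-0.14,0,255]
    - [0,-0.3,-0.15,0,255]
    - [0,-0.3,-0.15,0,255]
  squeeze: 20

```text
t: 19.6
tcp_pos: [0.5443, -0.2041, 0.1897]
tool_rot: [-0.669, 0.742, 0.012, 0.026]
force: [-1.5, 2.3, 7.0]
finger_gap: 0.342
```

Run:
```python
from h import *
st()
for i in range(3): s=cam('top'); sole(s)
im=s['img'][180:225,270:345,::-1]; im=cv2.convertScaleAbs(cv2.resize(im,None,fx=10,fy=10,interpolation=cv2.INTER_CUBIC),alpha=1.6); cv2.imwrite('pics/t11.png',im)
```

```text
t 19.6 tcp [ 0.5443 -0.2041  0.1897] yaw(tool y) 174.05 z [ 0.0219  0.0533 -0.9983] F [-1.48  2.29  6.98] T [ 0.981  0.866 -0.107] gap 0.342 q [-0.58   0.52   1.588  0.065  1.045  2.631]
sole px 391 gx -0.0378 0.0359 gy -0.0562 -0.0036 dz/dgx,dz/dgy,z@0 [-0.0035 -0.2447  0.1094] res 0.0019 lean 0.24
sole px 368 gx -0.0381 0.0358 gy -0.0566 -0.0031 dz/dgx,dz/dgy,z@0 [-0.0134 -0.2422  0.1095] res 0.002 lean 0.2376
sole px 385 gx -0.0383 0.0361 gy -0.0566 -0.0029 dz/dgx,dz/dgy,z@0 [-0.0087 -0.2293  0.1099] res 0.0019 lean 0.2254
```

View pics/t11.png

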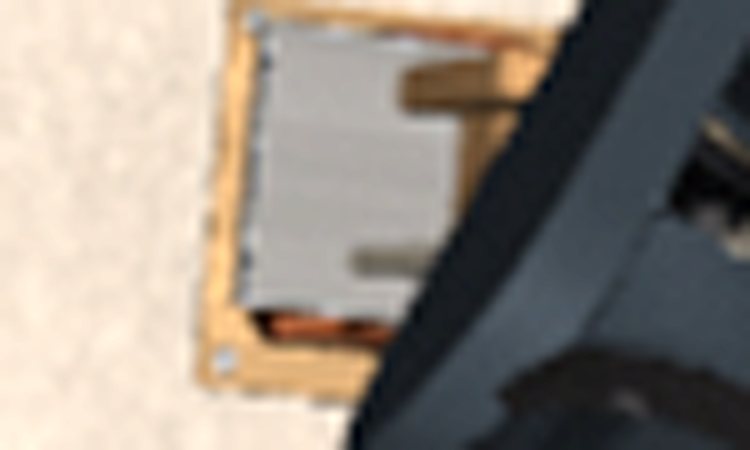

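Call:
jog_arm:
  motion:
    - [0,-0.3,-0.15,0,255]
    - [0,-0.3,-0.16,0,255]
    - [0,-0.1,-0.15,0,255]
  squeeze: 20

```text
t: 20.0
tcp_pos: [0.5442, -0.2103, 0.188]
tool_rot: [-0.669, 0.743, 0.014, 0.027]
force: [-0.4, 1.9, 7.9]
finger_gap: 0.347
```

Run:
```python
from h import *
st()
for i in range(4): s=cam('top'); sole(s)
im=s['img'][175:235,275:355,::-1]; im=cv2.convertScaleAbs(cv2.resize(im,None,fx=10,fy=10,interpolation=cv2.INTER_CUBIC),alpha=1.6); cv2.imwrite('pics/t12.png',im)
s=cam('side')
im=s['img'][140:260,280:440,::-1]; im=cv2.convertScaleAbs(cv2.resize(im,None,fx=5,fy=5,interpolation=cv2.INTER_CUBIC),alpha=1.6); cv2.imwrite('pics/s12.png',im)
```

```text
t 20.0 tcp [ 0.5442 -0.2103  0.188 ] yaw(tool y) 174.0 z [ 0.0218  0.0566 -0.9982] F [-0.45  1.94  7.87] T [0.773 0.895 0.044] gap 0.347 q [-0.591  0.526  1.583  0.068  1.048  2.62 ]
sole px 369 gx -0.0385 0.0352 gy -0.0532 -0.0 dz/dgx,dz/dgy,z@0 [-0.0094 -0.2738  0.1095] res 0.002 lean 0.2672
sole px 399 gx -0.0381 0.0351 gy -0.0532 -0.0001 dz/dgx,dz/dgy,z@0 [-0.0062 -0.2745  0.1095] res 0.0019 lean 0.2679
sole px 373 gx -0.0377 0.0352 gy -0.0532 0.0002 dz/dgx,dz/dgy,z@0 [-0.0083 -0.2762  0.1095] res 0.0019 lean 0.2695
sole px 378 gx -0.0384 0.0351 gy -0.0531 -0.0002 dz/dgx,dz/dgy,z@0 [-0.0015 -0.2735  0.1095] res 0.0019 lean 0.2669
```

View pics/t12.png

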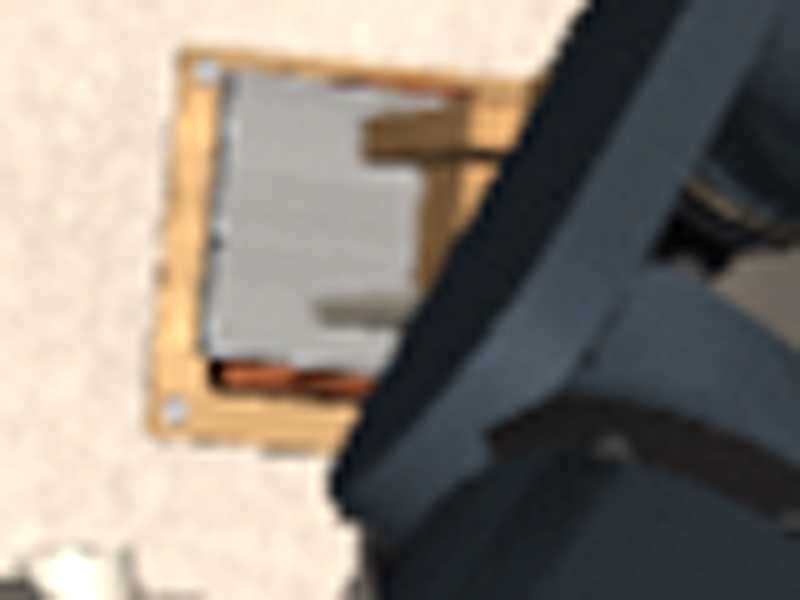

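View pics/s12.png

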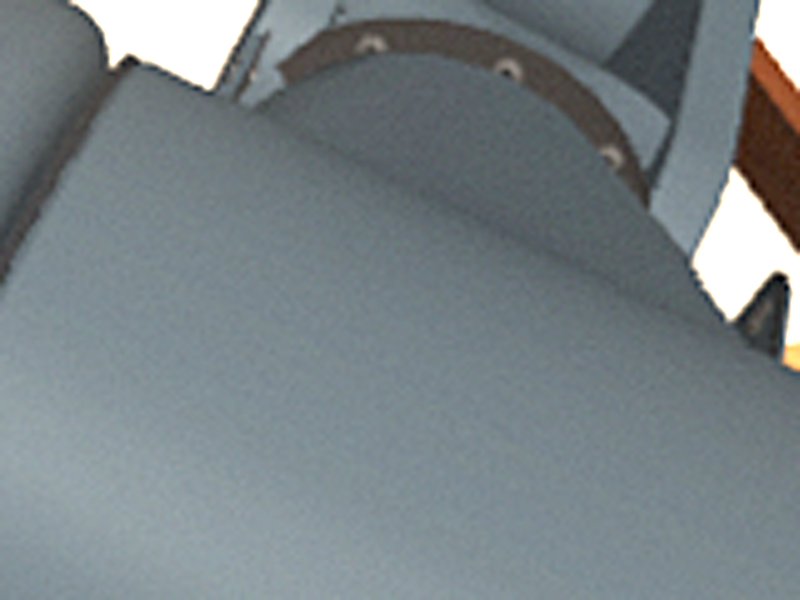

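Run:
```python
from h import *
np.set_printoptions(linewidth=220,precision=4,suppress=True)
im=cv2.imread('pics/t4.png'); g=cv2.resize(im,None,fx=.2,fy=.2,interpolation=cv2.INTER_AREA).sum(2)//3  # origin (100,80)
print('t4 rows 163..175, cols 180..197')
for v in range(162,176): print(v,g[v-80,180-100:198-100])
T=dict(np.load('/tmp/top8.npz')); g8=T['img'].astype(int).sum(2)//3
print('top8 cols 312..326')
for v in range(203,217): print(v,g8[v,312:327])
print('sole left edge cols 286..298')
for v in range(184,216,3): print(v,g8[v,284:300])
```

```text
t4 rows 163..175, cols 180..197
162 [42 45 47 45 44 45 43 42 40 41 40 41 42 42 42 40 39 39]
163 [42 45 46 41 36 40 44 42 39 40 41 41 41 42 41 38 37 37]
164 [42 44 44 40 31 35 42 41 38 38 39 40 40 40 41 40 38 37]
165 [42 43 42 40 30 36 44 41 38 37 40 40 39 40 56 69 66 65]
166 [ 39  41  44  39  25  41  67  72  69  68  70  71  70  72  88 100  96  94]
167 [ 40  58  76  57  23  41  80  98 101  94  78  77  95 108 107 102  96  94]
168 [ 75  96 114  95  74  81  96 109 114  90  36  22  82 115 112 103  96  96]
169 [119 123 126 123 128 135 134 132 128  96  35  14  80 116 110 111 117 107]
170 [129 130 131 134 138 138 135 132 128 100  44  14  79 115 106 106 127 120]
171 [125 127 129 134 135 134 133 131 127 107  56   9  61 105 108  81  85  97]
172 [125 126 129 132 134 134 133 131 129 115  67   5  31  87 109  76  37  36]
173 [124 127 129 132 134 130 118 114 112 103  64  10  28  69  81  57  34  33]
174 [111 109 108 104 103  95  76  66  65  55  34  23  30  37  37  36  36  36]
175 [71 63 57 43 36 36 35 35 36 36 36 36 37 36 35 36 37 37]
top8 cols 312..326
203 [42 42 41 37 36 33 57 89 68 14  5  6 11 11 
[... 870 characters left out ...]

187 [128 132 131 129 133 134 113 107 120 119 118 118 118 117 118 118]
190 [128 128 131 132 132 131 107 104 123 122 121 121 121 120 120 119]
193 [131 132 132 128 130 134 103  98 126 125 123 123 123 123 123 123]
196 [131 132 130 129 130 133  97  92 122 119 118 119 118 118 118 118]
199 [128 126 130 133 131 133 100  92 120 118 117 118 117 117 120  98]
202 [129 127 131 133 133 135  99  91 120 119 118 120 119 116  78  17]
205 [129 131 133 129 128 127  90  96 125 118 118 121  90  29  12  14]
208 [129 135 135 131 132 119  79 101 130 126 104  49  10  14  15  15]
211 [130 127 127 129 128 113  81 103 126  81  18  13  15  14  14  24]
214 [130 129 131 133 136 114  87  82  51  11  13  15  15  21  35  43]
```

Run:
```python
from h import *
np.set_printoptions(precision=4,suppress=True)
T=dict(np.load('/tmp/top0.npz'))
f=ray_z(T,184.2,165.2,.153); t=ray_z(T,190.7,170.2,.150)
d=t-f
for yaw in(7,7.5,8,8.5,9):
    a=np.radians(yaw); gx=d[0]*np.cos(a)+d[1]*np.sin(a); gy=-d[0]*np.sin(a)+d[1]*np.cos(a)
    print(yaw,gx,gy,np.arcsin(-gy/.058),np.arcsin(-gy/.0595))
# slope of tab in image -> gauge yaw: rows 168..172
a=ray_z(T,190.6,168.5,.15);b=ray_z(T,190.95,172,.15); print(np.degrees(np.arctan2(a[1]-b[1],a[0]-b[0])))
# top8: tab vs sole left edge
S=dict(np.load('/tmp/top8.npz'))
Y=np.array([-np.sin(np.radians(-178.8)),np.cos(np.radians(-178.8))])
X=np.array([np.cos(np.radians(-178.8)),np.sin(np.radians(-178.8))])
tb=ray_z(S,318.1,207.5,.330)
for p in(.03,.05,.07):
    zl=.207+.065*p
    e=[ray_z(S,u,v,zl) for u,v in((291.6,187),(291.5,193),(291.5,199),(291.3,205))]
    D=np.mean([(tb-x)[:2]@Y for x in e]); 
    # D = 75sin p -58 sin(m-p) +65cos p -10 sin p   (sole top edge)
    s=(.065*np.cos(p)+.065*np.sin(p)-D)/.0585
    print('p',p,'D',D,'m',np.arcsin(s)+p)
```

```text
7 -0.015251500573931343 -0.015684762502078845 0.273836466762172 0.26676210379911786
7.5 -0.015387793480280652 -0.015551072513221685 0.2714430622534806 0.2644335642292223
8 -0.015522914546580176 -0.015416198249984215 0.26903007050542826 0.26208588436337926
8.5 -0.01565685348283757 -0.015280149983563768 0.2665977002944601 0.2597192661863547
9 -0.015789600089084272 -0.015142938074562571 0.2641461610560464 0.2573339123759695
6.878880391806353
p 0.03 D 0.04907789915774389 m 0.3399395160898364
p 0.05 D 0.04918242798923056 m 0.38051442896227866
p 0.07 D 0.049286956820717216 m 0.42073930081412686
```

Run:
```python
from h import *
for nm in('/tmp/top0.npz','/tmp/top9.npz'):
    T=dict(np.load(nm))
    for bb,lab,z0,tol in(((230,120,345,235),'table near',0,.012),((140,85,215,145),'unit top',.18,.012),((255,175,290,230),'table left of stud',0,.012)):
        P,ok,im=cloud(T,bb); m=ok&(abs(P[...,2]-z0)<tol); q=P[m]
        A=np.c_[q[:,0]-q[:,0].mean(),q[:,1]-q[:,1].mean(),np.ones(len(q))]; co,*_=np.linalg.lstsq(A,q[:,2],rcond=None)
        print(nm,lab,len(q),co.round(4))
```

```text
/tmp/top0.npz table near 11751 [-0.0024 -0.0009 -0.0005]
/tmp/top0.npz unit top 4484 [0.0003 0.0014 0.1796]
/tmp/top0.npz table left of stud 1915 [-0.0021 -0.0006 -0.0008]
/tmp/top9.npz table near 9212 [-0.0002  0.0002 -0.0007]
/tmp/top9.npz unit top 4476 [-0.0002  0.001   0.1795]
/tmp/top9.npz table left of stud 1871 [ 0.0011 -0.0029 -0.0007]
```

Run:
```python
from h import *
np.set_printoptions(linewidth=220,precision=4,suppress=True)
T=dict(np.load('/tmp/top8.npz')); g8=T['img'].astype(int).sum(2)//3
for v in(187,193,199,205):
    print(v,[f"{px2w(T,u,v)[2]*1000:4.0f}" for u in range(284,300)]); print('   ',g8[v,284:300])
print(px2w(T,292,195),px2w(T,293,195))
T=dict(np.load('/tmp/top9.npz')); g8=T['img'].astype(int).sum(2)//3
for v in(187,193,199,205,210):
    print(v,[f"{px2w(T,u,v)[2]*1000:4.0f}" for u in range(284,300)]); print('   ',g8[v,284:300])
```

```text
187 ['  -1', '  -1', '  -1', '   2', '   0', '   1', ' 210', ' 209', ' 208', ' 211', ' 209', ' 206', ' 207', ' 209', ' 211', ' 209']
    [128 132 131 129 133 134 113 107 120 119 118 118 118 117 118 118]
193 ['  -1', '  -0', '  -6', '   1', '  -3', '   1', ' 208', ' 206', ' 211', ' 208', ' 207', ' 207', ' 209', ' 208', ' 206', ' 208']
    [131 132 132 128 130 134 103  98 126 125 123 123 123 123 123 123]
199 ['  -0', '  -2', '  -7', '   1', '  -2', '   1', ' 205', ' 208', ' 209', ' 208', ' 206', ' 205', ' 208', ' 206', ' 206', ' 208']
    [128 126 130 133 131 133 100  92 120 118 117 118 117 117 120  98]
205 ['  -3', '  -0', '   0', '   3', '  -1', '  -4', ' 201', ' 202', ' 205', ' 207', ' 209', ' 209', ' 206', ' 596', ' 609', ' 623']
    [129 131 133 129 128 127  90  96 125 118 118 121  90  29  12  14]
[ 0.5235 -0.0999  0.2085] [ 0.5236 -0.1025  0.2077]
187 ['   1', '  -3', '  -1', '   1', '  -2', '   1', ' 120', ' 129', ' 122', ' 129', ' 126', ' 132', '1221', ' 126', ' 127', ' 127']
    [136 138 138 135 140 141 104  97 127 124 123 122 122 122 123 122]
193 ['  -2', '  -3', '  -1', '  -3', '   3', '   2', ' 126', ' 130', ' 130', ' 128', ' 126', ' 126', ' 125', ' 127', ' 122', ' 126']
    [139 140 139 137 137 125 116 124 127 125 127 126 128 127 127 127]
199 ['   1', '   2', '  -2', '  -2', '  -3', ' 125', ' 128', ' 126', ' 127', ' 127', ' 125', ' 124', ' 124', ' 122', ' 126', ' 126']
    [136 134 139 140 142 105  97 128 125 125 125 124 124 123 124 120]
205 ['   4', '   2', '  -4', '  -1', '  -2', ' 128', ' 124', ' 126', ' 125', ' 123', ' 128', ' 125', ' 130', ' 525', ' 543', ' 555']
    [137 138 139 138 123 126 134 127 126 126 126 127 119  71  10  15]
210 ['  -3', '   1', '  -3', '  -0', ' 125', ' 128', ' 128', ' 125', ' 124', ' 126', ' 527', ' 541', ' 556', ' 571', ' 586', ' 599']
    [137 135 135 140 107  98 126 125 127 124  84  19  15  16  16  17]
```

Run:
```python
from h import *
np.set_printoptions(linewidth=250,precision=4,suppress=True)
T=dict(np.load('/tmp/top5.npz')); g=T['img'].astype(int)
print('top5 tab: cols 186..200')
for v in range(166,176): print(v,g[v,186:201].sum(1)//3)
print('R-B, cols 200..222 (sole right end)')
for v in range(168,198,2): print(v,(g[v,203:222,0]-g[v,203:222,2]),g[v,203:222].sum(1)//3)
T=dict(np.load('/tmp/side5.npz')); g=T['img'].astype(int)
print('side5 tab cols 156..175')
for v in range(178,190): print(v,g[v,156:176].sum(1)//3)
for v in range(186,222,2): print(v,(g[v,176:204,0]-g[v,176:204,2]))
```

```text
top5 tab: cols 186..200
166 [ 75  80  75  73  77  79  78  77  97 111 106 105 106 111 110]
167 [ 92 110 111 104  88  89 105 120 117 110 104 102 105 109 109]
168 [ 88 118 124 100  34  16  89 125 121 110 102 105 106 109 110]
169 [121 149 142 107  37  13  91 127 117 120 127 116  98 103 111]
170 [113 148 141 110  48  10  91 127 113 114 144 134  82  78 106]
171 [ 92 141 139 119  61   3  71 115 119  83  91 112  70  42  83]
172 [ 60 124 141 127  76   1  32  95 123  83  35  36  37  36  50]
173 [ 32  99 126 117  73   4  33  79  92  61  38  40  40  39  37]
174 [ 2 50 73 58 33 24 34 38 37 39 40 40 40 41 39]
175 [ 2 24 37 39 41 42 42 41 40 41 40 40 41 41 40]
R-B, cols 200..222 (sole right end)
168 [66 68 68 66 65 63 61 58 54 50 55 62 65 65 65 64 64 63 63] [116 118 116 112 110 105  99  94  86  84  94 106 113 113 113 111 109 111 111]
170 [38 33 21 17 22 18  6 -1  1  0 19 61 64 65 66 65 64 63 63] [127 114  95  99 116 120 129 135 127 121 101  98 112 114 113 111 110 109 110]
172 [ 4  6  6  5  5  5  5  6  4  3  1 46 65 66 66 65 63 63 63] [125 124 124 125 124 124 123 125 126 132  90  75 113 113 114 112 
[... 3542 characters left out ...]
  7  8  8  8  7  8  8 11  6 15 18 16 15  6 66 78 75 76 75 74 74 73 73]
208 [15 14 15 14 11  7  8  9 11 10  8  8 10  9 14 15 18 16 10 54 74 75 75 75 75 72 76 71]
210 [30 20 16  9  9  8  9 13  8  9  9 10  8 10 15 15 15 14 14  5 67 76 75 75 73 74 74 72]
212 [30 30 27 11  8  9  7 10  9  8  7  9  7 15 15 18 15 17 14  6 58 78 74 75 76 76 73 71]
214 [31 31 28 31 10  7  8 10  8  8 10  8  9 10  9 14 15 16 15 10 19 70 77 78 82 77 79 69]
216 [29 33 30 28 19 10  8  8  8  6 12  6  9  9  8  8  9  7  9  8  4 27 32 29 29 32 32 28]
218 [29 27 24 17 13  9 10  8  8  9  8  6 10  9  9  5  5 10 10 11 12 23 33 36 35 36 36 39]
220 [ 5  7  8  7  9  7  6  5  7 10 12 18 16 26 26 37 37 38 34 34 29 33 33 35 35 34 36 30]
```

Run:
```python
from h import *
np.set_printoptions(precision=4,suppress=True)
T=dict(np.load('/tmp/top5.npz'));S=dict(np.load('/tmp/side5.npz'))
for nm,s,tab,ed in(('top',T,(190.7,170.3),[(213.8,172),(214.8,180),(214.94,184),(215.86,190)]),('side',S,(162.9,183),[(191.6,192),(193.6,200),(194.1,204),(194.8,208),(195.65,211)])):
    for ze in(.018,.028):
        E=np.array([ray_z(s,u,v,ze) for u,v in ed]); 
        k=np.polyfit(E[:,0],E[:,1],1); yaw=np.degrees(np.arctan(k[0]))
        for yw in(7.5,8.5):
            a=np.radians(yw); Y=np.array([-np.sin(a),np.cos(a),0])
            for zt in(.1495,):
                t=ray_z(s,*tab,zt); D=(t-E.mean(0))@Y; m=np.arcsin((.065-D)/.0583)
                print(nm,'ze',ze,'fit yaw',yaw.round(2),'yaw',yw,'D',D.round(4),'m',m.round(4))
```

```text
top ze 0.018 fit yaw 7.11 yaw 7.5 D 0.0486 m 0.2852
top ze 0.018 fit yaw 7.11 yaw 8.5 D 0.0482 m 0.2923
top ze 0.028 fit yaw 7.11 yaw 7.5 D 0.0496 m 0.2676
top ze 0.028 fit yaw 7.11 yaw 8.5 D 0.0492 m 0.275
side ze 0.018 fit yaw 7.78 yaw 7.5 D 0.0483 m 0.2904
side ze 0.018 fit yaw 7.78 yaw 8.5 D 0.0479 m 0.2979
side ze 0.028 fit yaw 7.78 yaw 7.5 D 0.0492 m 0.2742
side ze 0.028 fit yaw 7.78 yaw 8.5 D 0.0487 m 0.2826
```

Call:
jog_arm:
  motion:
    - [0,-0.25,-0.14,0,255]
    - [0,-0.05,-0.12,0,255]
    - [0,0,-0.1,0,255]
    - [0,0,-0.1,0,255]
  squeeze: 30

```text
t: 20.58
tcp_pos: [0.5443, -0.2134, 0.1873]
tool_rot: [-0.669, 0.743, 0.014, 0.028]
force: [-0.1, 3.2, 6.5]
finger_gap: 0.345
```

Run:
```python
from h import *
st()
L=[sole(cam('top')) for i in range(5)]
print(np.mean([np.arctan(-c[1]) for c in L])); st()
```

```text
t 20.58 tcp [ 0.5443 -0.2134  0.1873] yaw(tool y) 173.99 z [ 0.0223  0.0579 -0.9981] F [-0.06  3.24  6.53] T [ 0.994  0.819 -0.063] gap 0.345 q [-0.596  0.528  1.58   0.07   1.048  2.615]
sole px 366 gx -0.0383 0.0354 gy -0.0503 0.003 dz/dgx,dz/dgy,z@0 [-0.013  -0.2625  0.1099] res 0.0019 lean 0.2567
sole px 400 gx -0.0381 0.0353 gy -0.0505 0.003 dz/dgx,dz/dgy,z@0 [-0.0083 -0.2577  0.11  ] res 0.0018 lean 0.2522
sole px 376 gx -0.0386 0.0351 gy -0.0503 0.004 dz/dgx,dz/dgy,z@0 [-0.0153 -0.2582  0.1101] res 0.002 lean 0.2527
sole px 383 gx -0.0386 0.0351 gy -0.0506 0.0027 dz/dgx,dz/dgy,z@0 [-0.0069 -0.2704  0.1097] res 0.002 lean 0.2641
sole px 398 gx -0.0387 0.0354 gy -0.0503 0.0036 dz/dgx,dz/dgy,z@0 [-0.0103 -0.2554  0.1102] res 0.0019 lean 0.2501
0.25515145553738694
t 20.83 tcp [ 0.5443 -0.2134  0.1873] yaw(tool y) 174.0 z [ 0.0224  0.0578 -0.9981] F [-1.34  1.85  7.53] T [ 0.977  0.705 -0.068] gap 0.345 q [-0.596  0.528  1.58   0.07   1.048  2.615]
```

Call:
jog_arm:
  motion:
    - [0,0,-0.15,0,255]
    - [0,0,-0.2,0,255]
    - [0,-0.1,-0.2,0,255]
  squeeze: 20

```text
t: 21.08
tcp_pos: [0.5444, -0.2155, 0.1864]
tool_rot: [-0.67, 0.742, 0.013, 0.027]
force: [-2.3, 2.7, 8.7]
finger_gap: 0.349
```

Run:
```python
from h import *
st()
L=[sole(cam('top')) for i in range(5)]
print(np.mean([np.arctan(-c[1]) for c in L])); st()
```

```text
t 21.08 tcp [ 0.5444 -0.2155  0.1864] yaw(tool y) 174.08 z [ 0.0227  0.0562 -0.9982] F [-2.33  2.7   8.72] T [0.977 1.058 0.022] gap 0.349 q [-0.598  0.53   1.579  0.068  1.046  2.611]
sole px 394 gx -0.0383 0.0354 gy -0.0503 0.0029 dz/dgx,dz/dgy,z@0 [-0.0058 -0.2816  0.1102] res 0.0018 lean 0.2745
sole px 407 gx -0.0386 0.0352 gy -0.0502 0.0027 dz/dgx,dz/dgy,z@0 [-0.004  -0.285   0.1102] res 0.0019 lean 0.2777
sole px 392 gx -0.0385 0.0352 gy -0.0498 0.0028 dz/dgx,dz/dgy,z@0 [-0.0051 -0.2809  0.1102] res 0.0019 lean 0.2739
sole px 388 gx -0.0383 0.0353 gy -0.0499 0.0026 dz/dgx,dz/dgy,z@0 [-0.0034 -0.2893  0.1101] res 0.0019 lean 0.2816
sole px 379 gx -0.0383 0.0352 gy -0.0503 0.0034 dz/dgx,dz/dgy,z@0 [-1.000e-04 -3.080e-01  1.095e-01] res 0.002 lean 0.2987
0.28127298935818534
t 21.33 tcp [ 0.5444 -0.2159  0.1863] yaw(tool y) 174.07 z [ 0.0227  0.0557 -0.9982] F [-2.16  0.47  9.43] T [ 0.773  1.053 -0.027] gap 0.343 q [-0.599  0.53   1.579  0.068  1.046  2.611]
```

Run:
```python
from h import *
import io,contextlib
L=[]
for i in range(24):
    s=cam('top')
    with contextlib.redirect_stdout(io.StringIO()): c=sole(s)
    L.append([np.arctan(-c[1]),c[0],c[2]])
    if i%6==0: st()
L=np.array(L); print(L[:,0].round(3)); print(L[:12].mean(0),L[12:].mean(0),L.std(0)/24**.5)
st()
np.savez('/tmp/top20.npz',depth=s['depth'],img=s['img'],M=s['M'],K=s['K'],e=s['e'])
im=s['img'][175:235,275:355,::-1]; im=cv2.convertScaleAbs(cv2.resize(im,None,fx=10,fy=10,interpolation=cv2.INTER_CUBIC),alpha=1.8); cv2.imwrite('pics/t20.png',im)
```

```text
t 21.38 tcp [ 0.5444 -0.2159  0.1863] yaw(tool y) 174.08 z [ 0.0227  0.0557 -0.9982] F [-2.19  1.3   9.06] T [ 0.798  1.14  -0.012] gap 0.344 q [-0.599  0.53   1.579  0.068  1.046  2.611]
t 21.68 tcp [ 0.5444 -0.2159  0.1863] yaw(tool y) 174.08 z [ 0.0227  0.0557 -0.9982] F [-1.81  1.92  9.88] T [0.751 1.069 0.079] gap 0.345 q [-0.599  0.53   1.579  0.068  1.046  2.611]
t 21.98 tcp [ 0.5444 -0.2159  0.1863] yaw(tool y) 174.08 z [ 0.0228  0.0557 -0.9982] F [-2.    1.17  9.29] T [0.798 1.02  0.034] gap 0.347 q [-0.599  0.53   1.579  0.068  1.046  2.611]
t 22.28 tcp [ 0.5444 -0.2159  0.1863] yaw(tool y) 174.08 z [ 0.0227  0.0557 -0.9982] F [-2.28  0.52  9.61] T [0.759 1.036 0.031] gap 0.347 q [-0.599  0.53   1.579  0.068  1.046  2.611]
[0.282 0.275 0.277 0.287 0.284 0.28  0.279 0.292 0.279 0.287 0.283 0.3
 0.281 0.295 0.277 0.28  0.293 0.286 0.281 0.277 0.287 0.273 0.276 0.281]
[ 0.28355206 -0.00631481  0.11001035] [ 0.28205985 -0.00420224  0.11002664] [1.33839189e-03 1.25039027e-03 3.84903459e-05]
t 22.53 tcp [ 0.5444 -0.2159  0.1863] yaw(tool y) 174.07 z [ 0.0228  0.0556 -0.9982] F [-2.07  0.77  9.4 ] T [0.794 1.123 0.023] gap 0.348 q [-0.599  0.53   1.579  0.068  1.046  2.611]
```

View pics/t20.png

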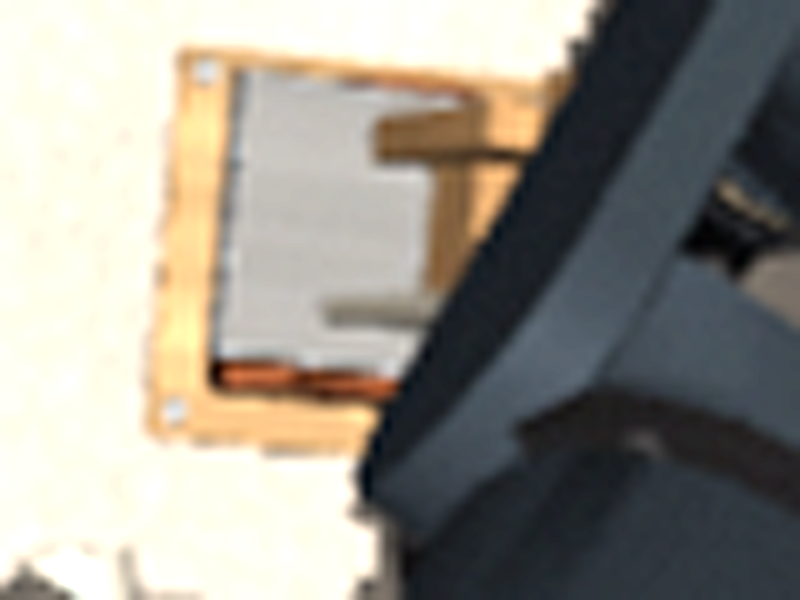

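Run:
```python
from h import *
s=cam('top'); save(s,'t21.png'); sole(s); st()
```

```text
sole px 399 gx -0.0386 0.0353 gy -0.05 0.0031 dz/dgx,dz/dgy,z@0 [-0.0045 -0.2882  0.1101] res 0.0019 lean 0.2806
t 22.58 tcp [ 0.5444 -0.2159  0.1863] yaw(tool y) 174.08 z [ 0.0228  0.0556 -0.9982] F [-1.79  0.88  9.76] T [ 0.755  1.031 -0.009] gap 0.342 q [-0.599  0.53   1.579  0.068  1.045  2.611]
```

View pics/t21.png

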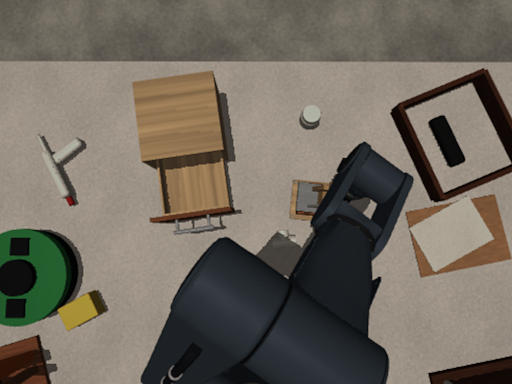

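```bash
python3 -c "
from station import *
print(sign_off())"
```

```text
the job is handed in; nothing more can be done
None
```

The gauge is leaning on the crown at about 0.283 rad and still gripped. But I broke the force limit early on, so this attempt may count as failed.

**Force limit:** on my first descent to the handle (t ≈ 1.7 s) I came down too fast while off target. A finger struck the top of the drawer front and the wrist force read about 160 N, over the 120 N limit. That knock also pushed the drawer in about 14 mm. After I backed off, the highest force I read was about 24 N.

**What I did:**
- I gripped the handle and pulled the drawer to its stop; it would not move any further on the last pull.
- I gripped the gauge across x rather than across y, because the arm cannot be tilted and the gauge has to pivot between the pads to lean.
- I lifted it out, turned it half round, and set the middle of its sole across the crown.
- I rocked it with the sole kept on the crown.

**Last checks (handed in at about t = 22.6 s):**
- **Lean:** 0.283 rad from 24 depth pictures, with no drift over the last second or so.
- **Mark:** not confirmed directly, because the arm hid both the flag and the tab at the end. I worked out the mark angle from earlier pictures as about 0.285 rad. Individual readings ran from 0.269 to 0.296, so the pointer could be off by about 0.015 rad.
- **Seating:** the contact was within about 2 mm of the middle of the sole, and the turn was within about 0.5° of the crown's direction. The tool force was steady at about +9.5 N vertical, which is roughly 14 N on the crown, with a 20 N grip.
- **Surroundings:** the drawer was open and the jar had not moved in the last picture. The arm hid the offcut and most of the tee, so I could not check those, but no move was aimed near them.

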